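# Load the napkin-ring dryer with the carrying rod and start it with its two-stage button

## Robot

A 6-joint arm with a two-finger parallel gripper is mounted at the origin on the work surface. World frame = base frame: x ahead of the robot, y to its left, z up, the work surface at z = 0. Lengths are in mm, angles in rad, forces in N, time in s.
With the tool pointing down it reaches from about 350 to 975 mm from the base axis. Payload 7.1 kg.
Tool frame: the origin (TCP) lies at the very end of the fingers, on their centre line; the grasp point (between the pads) lies 19 mm behind it; z points along the fingers, x is the direction in which the jaws open and shut, and the axes are right-handed (so a half turn about z gives the same grasp; the last joint's range is limited). The gripper opens to 88 mm and grips with 3 to 60 N. Pads are 20 mm wide; open, the fingers measure 115 mm over their backs; the gripper's body (75 mm by 178 mm) begins 61 mm behind the grasp point.
Start: joints at [1.284, 0.423, 1.63, -0, 1.089, -0.019], TCP at [165.35, 602.714, 222.675] pointing down, gripper open.
Joint ranges: [-3, 3], [-0.9, 2.11], [0.09, 2.58], [-1.31, 4.45], [0.11, 2.69], [-2.54, 2.54]. Speed limits (rad/s): [2.39, 2.39, 3.01, 3.14, 3.14, 3.14].

## Interface

Orientations are given as a rotation vector (axis times angle).
In Python, from station import * gives the robot as it stands.
- The arm moves only by the tool move_arm, never from a script. Its argument "deltas" is a list of rows, each a list of 6 numbers: the shift along the tool's x, y, z in m, then the turn, a rotation vector about the tool's x, y, z in degrees. A call has 1 to 10 rows; each row shifts and turns the pose as measured when the row begins, along the tool's axes as they then stand; what a row does not reach is not made up. A row lasts 1/8 s, in which the tool goes at most 62.5 mm and 10.7 degrees, less where a joint would pass 70% of its speed; a pose out of reach is approached as far as the arm can. A call with a gripper value outside its range is refused whole. "jaw" is the finger opening in m, from 0 to 0.0878, set as the call begins (left out, the last holds). The fingers move at their own pace and stop on an object; the grip force is fixed at half the most. Time passes only in rows, so rows that do not move let the fingers close. It gives the time, the measured TCP pose, the force and the opening at its end, in the units of the state.
- state(): the state, without advancing time (a new reading comes with each control period).
- read_camera(name): name is "scene" or "top" or "wrist"; returns the picture (384x512x3 uint8, red, green, blue); there is no depth.
- camera_model(name): a dict with "fx", "fy", "cx", "cy" (pixels), "cam_to_world" (4x4, takes a point from camera to world coordinates). Camera axes: x right, y down, z forward; pixel columns grow to the right and rows downward; lengths in mm; the calibration is good to about 2 mm. A picture is of the moment at which its call begins: read the wrist's pose just before it. camera_model takes no time and is no camera call; for the wrist camera it gives the pose at the moment of the call.
- hand_in(): hands the job in, once; it reports no verdict.
The state is a dict: "time": time; "joint_positions": joint angles; "qvel": joint speeds; "joint_torque": joint torques, N m; "position": TCP position; "tool_rot": TCP orientation; "wrist_force": force on the tool from outside, world axes, zero at the start; "ft_torque": the same for the moment, N m; "opening": finger opening in mm.
Only numpy, scipy, OpenCV 4.12 (cv2) and the standard library are available. Lean on these libraries where they do the work, as an engineer would, in place of code of your own. Each camera call takes 0.05 s, during which the arm holds its last target. There are 200 camera calls.

## Task

Pull the drying cabinet's tray right out, and carry every washed napkin ring that lies on the counter (there are two to four) onto the tray with the rod through its bore, laying each one on the tray's floor, none on top of another, and never touching a ring with the fingers; then push the tray fully shut. With the tray shut, start the dryer: press the button to its halfway stop and hold it there for a second, then press it fully down for half a second and let go. Finish with the rod standing upright on its grey parking plate, and leave the glass cup, the red scoop and the twist cap where they are.

Things in the scene. Friction and masses are not known exactly. Their poses are not given: they have to be found in the camera images.
- dryer: drying cabinet, fixed: steel, 330 mm wide (y), 200 mm deep (x), 84 mm tall, rear of its roof of glass; its front has an open slot from side to side, whose top is 74 mm above the counter, out of which the tray slides. Origin: middle of the foot of its front face; x points to its back
- tray (a joint): how far the drying cabinet's tray is pulled out towards the robot: 0 m shut, 0.110 m at its stop; slides with about 1.5 N of friction and stays where it is left. Pulled right out, the front 110 mm of the tray's inside is clear of the cabinet's roof
- tray_mid (a point): point on the tray's floor, moving with it: midway between its sides, 34 mm behind the inner face of its front rim. x points into the cabinet (the way the tray shuts), y to the left seen from the robot, z up. The aluminium tray is 276 mm wide and 146 mm deep inside; floor 12 mm above the counter, rims 14 mm above the floor, front rim 8 mm thick
- tray_grip (a point): grip point of the tray's upright black pull tab, which stands in front of the middle of the front rim: 12 mm thick (along the tray's y), 22 mm deep (x), its top 80 mm above the counter. This point is in the middle of the tab 20 mm below its top. Axes as tray_mid
- start_top (a point): centre of the top of the round white start button (32 mm wide, flat top, 114 mm above the counter when up), on the steel front strip of the cabinet's roof near its right end; z up. It stands 18 mm clear of a 54 mm square black collar; pressed straight down. It has two stages: 6 mm to the halfway stop, 6 mm more to the bottom
- start_cap (a joint): first stage of the start button: 0 m up, 0.006 m at the halfway stop. A light spring: 0.5 N at first, 3.5 N at the stop
- start_core (a joint): second stage of the start button: 0 m until the halfway stop, 0.006 m fully down. It does not give until pressed with 10 N, and needs 13 N at the bottom. Springs back up with the first stage when let go
- park: grey plastic parking plate of the rod, fixed flat on the counter: 120 mm (its x) by 90 mm (its y), 4 mm thick; origin at the centre of its underside
- rod: carrying rod: an upright dark wooden grip block, 40 mm (x) by 30 mm (y) by 80 mm tall, with a straight steel bar 8 mm thick that juts level from its front along its +x, 105 mm long (its tip is 125 mm from the block's middle), the bar's centre line 18 mm above the block's underside. About 220 g; stands on its own. Origin: centre of the block's underside, z up
- ring1: wooden napkin ring: a square tube 50 mm by 50 mm outside, 41 mm by 41 mm bore, 44 mm long, lying on one of its sides on the counter so that its bore is level; about 60 g. Origin: centre of the bore, 25 mm above what it lies on; x runs along the bore. May be absent: 2 to 4 of the four are there
- ring2: wooden napkin ring: a square tube 50 mm by 50 mm outside, 41 mm by 41 mm bore, 44 mm long, lying on one of its sides on the counter so that its bore is level; about 60 g. Origin: centre of the bore, 25 mm above what it lies on; x runs along the bore. May be absent: 2 to 4 of the four are there
- ring3: wooden napkin ring: a square tube 50 mm by 50 mm outside, 41 mm by 41 mm bore, 44 mm long, lying on one of its sides on the counter so that its bore is level; about 60 g. Origin: centre of the bore, 25 mm above what it lies on; x runs along the bore. May be absent: 2 to 4 of the four are there
- ring4: wooden napkin ring: a square tube 50 mm by 50 mm outside, 41 mm by 41 mm bore, 44 mm long, lying on one of its sides on the counter so that its bore is level; about 60 g. Origin: centre of the bore, 25 mm above what it lies on; x runs along the bore. May be absent: 2 to 4 of the four are there
- cup: bystander: glass cup, 72 mm wide, 90 mm tall; origin at the centre of its underside
- scoop: bystander: red plastic scoop, bowl 52 mm wide and 35 mm tall, with a 85 mm flat handle near its rim; origin at the centre of its underside
- cap: bystander: steel twist cap, 72 mm wide, 22 mm tall; origin at the centre of its underside

How it is judged:
By the outcome, as a careful person would: the job done as asked, in the order asked, and still so for the second after the job is handed in, with the robot touching nothing.
Of ring1, ring2, ring3, ring4 only 2 to 4 are there at a start; the rules pass over those that are not, and their reading is None.
At some moment in a run one of ring1, ring2, ring3, ring4 may be knocked a few centimetres aside while the robot is not near it.
It also fails if it takes over 210 s, if anything falls off the work surface, if the arm or the gripper's body presses on something with over 40 N, if the wrist force passes 120 N, or if a joint passes its speed limit or range.

## Working session

There is one attempt and no reset: what is moved stays moved. The work goes in short steps, Python scripts to look and compute and a tool call to move; the robot and the scene stay as the last step left them, time stands still between calls to the robot, and variables do not carry over. Pictures are saved under pics/ and viewed, about 12 in all and at most 16, crops included, and the job is handed in when it is done.

Besides the shell and the picture viewer there is one more tool, called after ">>>" as a command line: name --pt "numbers of a row" for each row, then --argument value for the rest. move_arm: Moves the arm, as the interface text tells. Its arguments: {"type":"object","properties":{"deltas":{"type":"array"},"jaw":{"type":"number"}},"required":["deltas"]}

```bash
mkdir -p pics; ls
python3 - <<'E'
from station import *
import cv2,numpy as np
s=state();print(s)
for n in("scene","top"):
    im=read_camera(n);np.save(f"{n}0.npy",im)
    m=camera_model(n);print(n,m)
    cv2.imwrite(f"pics/{n}0.png",cv2.resize(im[:,:,::-1],(800,600),interpolation=cv2.INTER_CUBIC))
E
```

```text
pics
{'time': 0.0, 'joint_positions': array([ 1.28400818e+00,  4.23817095e-01,  1.63067481e+00, -8.44769524e-06,
        1.08859357e+00, -1.89884584e-02]), 'qvel': array([-1.90301372e-03, -1.85363036e-03, -5.82376767e-04,  9.40074595e-05,
        9.28755557e-05, -4.97715223e-06]), 'joint_torque': array([ 3.28753276e-04, -5.44624472e+01, -2.73667556e+01,  6.42530713e-02,
        2.27923715e-02, -1.14957570e-04]), 'position': array([165.19727491, 602.20614081, 221.92248829]), 'tool_rot': array([ 2.49740879e+00,  1.90446005e+00, -1.88380052e-03]), 'wrist_force': array([ 0.3313613 , -0.27715411, -0.63753849]), 'ft_torque': array([ 0.02097929,  0.01271496, -0.03750007]), 'opening': 88.02003068926146}
scene {'fx': 395.847878317214, 'fy': 395.847878317214, 'cx': 250.20794306483174, 'cy': 197.85492606579658, 'cam_to_world': array([[ 6.79187486e-01,  4.80644979e-01, -5.54693395e-01,
         1.19193536e+03],
       [ 7.33956849e-01, -4.48290979e-01,  5.10237730e-01,
        -5.17271852e+02],
       [-3.42084212e-03, -7.53668098e-01, -6.57246298e-01,
         8.06605509e+02],
       [ 0.00000000e+00,  0.00000000e+00,  0.00000000e+00,
         1.00000000e+00]])}
top {'fx': 366.27561802483774, 'fy': 366.27561802483774, 'cx': 259.88536126904177, 'cy': 192.69801169928462, 'cam_to_world': array([[-2.15914085e-03, -9.91507132e-01,  1.30034400e-01,
         4.51383697e+02],
       [-9.99969387e-01,  3.11872452e-03,  7.17627689e-03,
         1.81343967e+01],
       [-7.52087119e-03, -1.30014924e-01, -9.91483513e-01,
         1.24196842e+03],
       [ 0.00000000e+00,  0.00000000e+00,  0.00000000e+00,
         1.00000000e+00]])}
```

View pics/top0.png

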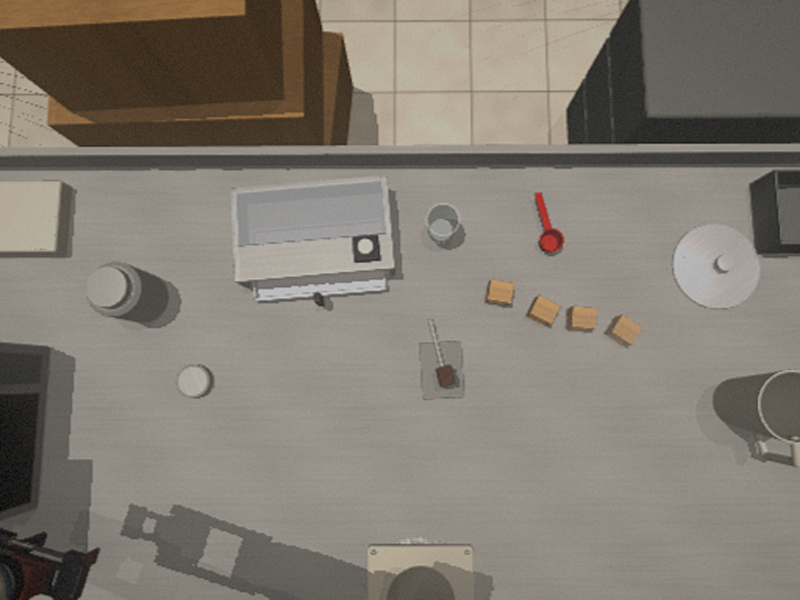

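View pics/scene0.png

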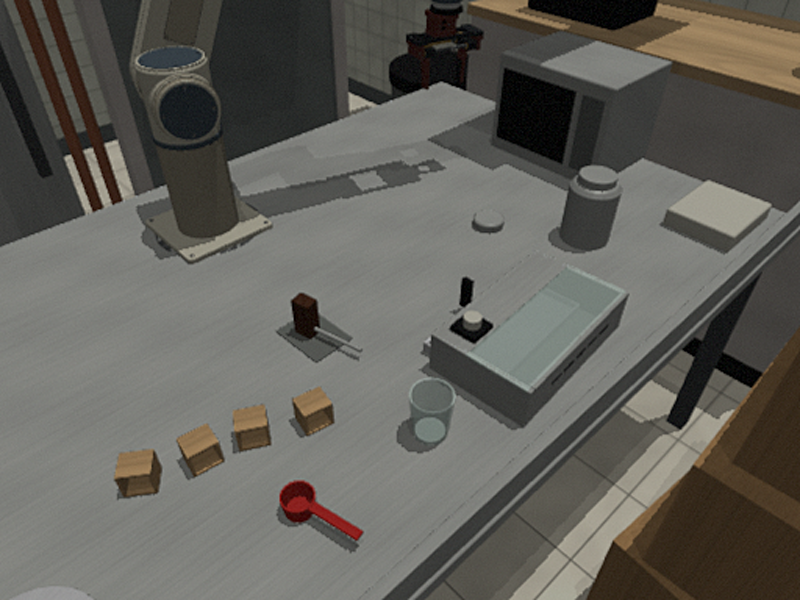

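The top view shows four rings at 800×600 px (501,292), (544,310), (583,318) and (625,329). The rod block is at (446,377) with its bar tip at (432,320), the tab at (319,298) and the button at (366,247). The scene view shows the same four rings with open ends facing the camera.

```bash
cat > h.py <<'E'
from station import *
import cv2,numpy as np
from scipy.spatial.transform import Rotation as Ro
def ray(m,u,v,z):
    T=m["cam_to_world"];d=T[:3,:3]@np.array([(u-m["cx"])/m["fx"],(v-m["cy"])/m["fy"],1]);o=T[:3,3]
    return o+d*(z-o[2])/d[2]
def proj(m,p):
    T=m["cam_to_world"];c=T[:3,:3].T@(np.array(p,float)-T[:3,3])
    return np.array([m["fx"]*c[0]/c[2]+m["cx"],m["fy"]*c[1]/c[2]+m["cy"]])
def blobs(mask,amin=15):
    n,l,s,c=cv2.connectedComponentsWithStats(mask.astype(np.uint8))
    return [(c[i],s[i],l==i) for i in range(1,n) if s[i][4]>=amin]
E
python3 - <<'E'
from h import *
t=np.load("top0.npy");s=np.load("scene0.npy");mt=camera_model("top");ms=camera_model("scene")
hsv=cv2.cvtColor(t,cv2.COLOR_RGB2HSV)
w=(hsv[...,1]>70)&(hsv[...,2]>110)&(hsv[...,0]<25); w[:150]=0;w[330:]=0
for c,st,m in blobs(w):
    if not 290<c[0]<430: continue
    cnt=cv2.findContours(m.astype(np.uint8),0,1)[0][0]
    P=np.array([ray(mt,*q[0],50)[:2] for q in cnt],np.float32)
    r=cv2.minAreaRect(P);print("ring",c,ray(mt,*c,50)[:2].round(),np.round(r[0]),np.round(r[1]),round(r[2],1),st[4])
def reg(name,cond,x0,x1,y0,y1,z):
    mm=np.zeros(t.shape[:2],bool);mm[y0:y1,x0:x1]=cond[y0:y1,x0:x1]
    for c,st,m in blobs(mm,6):print(name,c.round(1),st[4],ray(mt,*c,z).round(1))
V=hsv[...,2]
reg("button",V>190,228,241,148,168,114)
reg("tab",V<70,195,215,180,200,80)
reg("block",(hsv[...,1]>90)&(V<110),270,300,225,255,84)
reg("barbright",V>175,270,290,200,235,22)
print("bartip",ray(mt,432*.64,320*.64,22),"barroot",ray(mt,440*.64,364*.64,22))
for n,q in dict(traL=(257,298),traR=(387,289)).items():print(n,ray(mt,q[0]*.64,q[1]*.64,26))
for n,q in dict(dryFL=(236,282),dryFR=(394,270)).items():print(n,ray(mt,q[0]*.64,q[1]*.64,84))
for n,q in dict(p0=(420,342),p1=(460,341),p2=(463,398),p3=(423,400)).items():print(n,ray(mt,q[0]*.64,q[1]*.64,4))
a=cv2.resize(t[170:230,300:420,::-1],(780,390),interpolation=3)
b=cv2.resize(s[240:325,65:225,::-1],(780,414),interpolation=3)[:210*2]
def up(i,w):return cv2.resize(i,(w,int(i.shape[0]*w/i.shape[1])),interpolation=2)
cv2.imwrite("pics/c1.png",np.vstack([up(t[172:226,305:418,::-1],540),up(s[240:322,65:220,::-1],540)]))
E
```

```text
ring [352.08333333 154.96666667] [ 733. -280.] [ 731. -281.] [50. 37.] 89.8 120
ring [320.07727273 186.36363636] [ 628. -171.] [ 627. -171.] [51. 49.] 79.2 220
ring [348.14977974 197.96475771] [ 589. -262.] [ 587. -261.] [51. 52.] 62.2 227
ring [373.20454545 203.12727273] [ 572. -343.] [ 572. -344.] [49. 46.] 87.7 220
ring [400.08558559 210.90540541] [ 547. -429.] [ 544. -426.] [52. 55.] 55.0 222
button [235. 158.] 12 [709.7 104.4 114. ]
tab [204.7 192.5] 21 [605.1 203.3  80. ]
block [284.7 239.7] 39 [454.5 -51.1  84. ]
bartip [570.39776004 -28.43646935  22.        ] barroot [476.74437283 -44.62569145  22.        ]
traL [618.5648352  347.23737242  26.        ]
traR [637.1989715   67.87140818  26.        ]
dryFL [643.9060582  375.82128312  84.        ]
dryFR [667.79067076  51.19109234  84.        ]
p0 [524.48644122  -2.81500615   4.        ]
p1 [526.4201216  -89.22906206   4.        ]
p2 [404.91171265 -93.87304596   4.        ]
p3 [400.86310489  -8.55467554   4.        ]
```

View pics/c1.png

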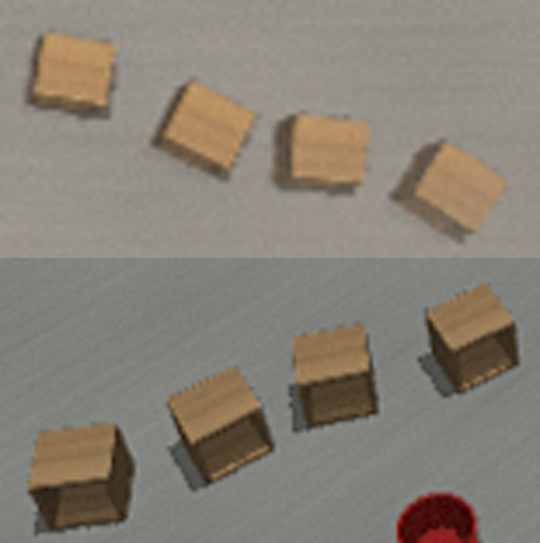

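A is the leftmost ring and D the rightmost in the top crop. The open ends face roughly +x, with bore yaws of about −8, −28, −4 and −36°, so every bore can be entered from the robot's side.

```bash
cat >> h.py <<'E'
def Rt(yaw,tilt=0):
    """tool down, tool x at world yaw (deg); tilt>0 lifts the tool's +x side"""
    a=np.radians(yaw);x=np.array([np.cos(a),np.sin(a),0]);z=np.array([0,0,-1.]);R=np.c_[x,np.cross(z,x),z]
    return R@Ro.from_euler("y",tilt,degrees=True).as_matrix()
def plan(wps,step=50,p=None,R=None,ang=10):
    """wps: list of (pos,yaw,tilt[,step]); prints rows"""
    s=state();p=s["position"] if p is None else np.array(p,float);R=Ro.from_rotvec(s["tool_rot"]).as_matrix() if R is None else R
    for w in wps:
        q=np.array(w[0],float);S=Rt(w[1],w[2]);st=w[3] if len(w)>3 else step
        rv=Ro.from_matrix(R.T@S).as_rotvec();n=max(1,int(np.ceil(max(np.linalg.norm(q-p)/st,np.degrees(np.linalg.norm(rv))/ang))))
        rows=[]
        for i in range(n):
            Ri=R@Ro.from_rotvec(rv*i/n).as_matrix()
            rows.append([float(v)+0. for v in (Ri.T@(q-p)/n/1000).round(4)]+[float(v)+0. for v in np.degrees(rv/n).round(1)])
        print(w[:3]);
        for r in rows:print("  ",r)
        p,R=q,S
def show():
    s=state();R=Ro.from_rotvec(s["tool_rot"]).as_matrix()
    print("t",round(s["time"],2),"p",s["position"].round(1),"xyaw",round(np.degrees(np.arctan2(R[1,0],R[0,0])),1),"xlift",round(np.degrees(np.arcsin(R[2,0])),1),"zdown",R[:,2].round(3),"F",s["wrist_force"].round(1),"op",round(s["opening"],1),"j",s["joint_positions"].round(2))
E
python3 - <<'E'
from h import *
show()
m=camera_model("wrist");T=m["cam_to_world"];s=state();R=Ro.from_rotvec(s["tool_rot"]).as_matrix()
print("cam in tool",(R.T@(T[:3,3]-s["position"])).round(1),"\n",(R.T@T[:3,:3]).round(2),m["fx"])
plan([((590,203,230),94,0)])
E
```

```text
t 0.1 p [165.2 602.3 222. ] xyaw 74.7 xlift -0.1 zdown [-0.    -0.001 -1.   ] F [ 0.4  0.4 -0.2] op 87.8 j [ 1.28  0.42  1.63 -0.    1.09 -0.02]
cam in tool [  -0.6  -69.4 -162.3] 
 [[ 1.    0.   -0.  ]
 [-0.    0.97  0.25]
 [ 0.   -0.25  0.97]] 344.51269926798517
((590, 203, 230), 94, 0)
   [-0.0227, 0.0429, -0.0006, 0.0, 0.0, -1.6]
   [-0.0239, 0.0423, -0.0006, 0.0, 0.0, -1.6]
   [-0.0251, 0.0416, -0.0006, 0.0, 0.0, -1.6]
   [-0.0263, 0.0409, -0.0006, 0.0, 0.0, -1.6]
   [-0.0274, 0.0401, -0.0006, 0.0, 0.0, -1.6]
   [-0.0285, 0.0393, -0.0006, 0.0, 0.0, -1.6]
   [-0.0296, 0.0385, -0.0006, 0.0, 0.0, -1.6]
   [-0.0307, 0.0377, -0.0007, 0.0, 0.0, -1.6]
   [-0.0317, 0.0368, -0.0007, 0.0, 0.0, -1.6]
   [-0.0328, 0.0359, -0.0007, 0.0, 0.0, -1.6]
   [-0.0337, 0.0349, -0.0007, 0.0, 0.0, -1.6]
   [-0.0347, 0.034, -0.0007, 0.0, 0.0, -1.6]
```

>>> move_arm --pt "-0.026 0.051 -0.001 0 0 -2" --pt "-0.028 0.05 -0.001 0 0 -2" --pt "-0.03 0.049 -0.001 0 0 -2" --pt "-0.032 0.048 -0.001 0 0 -2" --pt "-0.033 0.047 -0.001 0 0 -2" --pt "-0.035 0.046 -0.001 0 0 -2" --pt "-0.037 0.044 -0.001 0 0 -2" --pt "-0.038 0.043 -0.001 0 0 -2" --pt "-0.04 0.042 -0.001 0 0 -2" --pt "-0.041 0.041 -0.001 0 0 -2"

```text
time: 1.35
position: [599.7, 204.5, 229.5]
tool_rot: [-2.107, -2.33, 0.007]
wrist_force: [-0.2, 1.1, 0.6]
opening: 87.7
```

Run:
```python
from h import *
show();m=camera_model("wrist");im=read_camera("wrist");np.save("w1.npy",im);np.save("w1m.npy",m,allow_pickle=True)
cv2.imwrite("pics/w1.png",im[:,:,::-1]);plan([((590,203,230),94,0)])
```

```text
t 1.35 p [599.7 204.5 229.5] xyaw 95.7 xlift -0.2 zdown [-0.003 -0.003 -1.   ] F [-0.2  1.1  0.6] op 87.7 j [ 0.31  0.43  1.6  -0.    1.11 -1.36]
((590, 203, 230), 94, 0)
   [0.0044, -0.0144, -0.0002, 0.0, 0.3, 1.7]
```

View pics/w1.png

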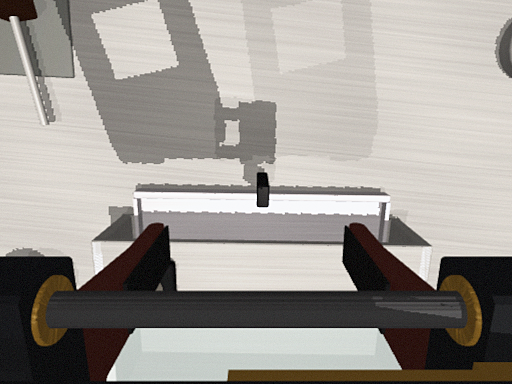

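The wrist view shows the tab as a dark blob at columns 257–269, rows 173–207, with its top face at the lower end. The white front rim runs from (135,190) to (390,195).

Run:
```python
from h import *
im=np.load("w1.npy");m=np.load("w1m.npy",allow_pickle=True).item()
V=im.max(2)
for r in range(168,214,3):
    c=np.where(V[r,245:285]<60)[0]+245
    if len(c):print(r,c.min(),c.max(),V[r,c].mean().round())
b=[ray(m,263,207,80),ray(m,257,207,80),ray(m,269,207,80)]
print(b)
for u in(160,220,310,370):
    col=V[180:250,u].astype(int);print(u,[ (180+i,int(col[i])) for i in range(0,70,4)])
```

```text
174 257 266 8.0
177 257 267 14.0
180 257 267 11.0
183 257 267 8.0
186 257 268 16.0
189 257 268 40.0
192 257 268 47.0
195 257 268 44.0
198 257 268 45.0
201 257 267 42.0
204 257 267 40.0
[array([624.44219695, 212.72431489,  80.        ]), array([625.0256449 , 207.08026775,  80.        ]), array([623.85881751, 218.36769938,  80.        ])]
160 [(180, 219), (184, 150), (188, 110), (192, 239), (196, 247), (200, 250), (204, 248), (208, 250), (212, 149), (216, 159), (220, 156), (224, 35), (228, 48), (232, 39), (236, 9), (240, 19), (244, 3), (248, 14)]
220 [(180, 215), (184, 225), (188, 122), (192, 103), (196, 249), (200, 250), (204, 251), (208, 250), (212, 145), (216, 162), (220, 162), (224, 166), (228, 155), (232, 154), (236, 156), (240, 87), (244, 223), (248, 227)]
310 [(180, 222), (184, 226), (188, 121), (192, 104), (196, 253), (200, 239), (204, 251), (208, 251), (212, 255), (216, 152), (220, 156), (224, 155), (228, 160), (232, 159), (236, 153), (240, 163), (244, 165), (248, 228)]
370 [(180, 216), (184, 222), (188, 109), (192, 102), (196, 255), (200, 250), (204, 251), (208, 251), (212, 252), (216, 145), (220, 155), (224, 149), (228, 154), (232, 84), (236, 50), (240, 46), (244, 45), (248, 50)]
```

Run:
```python
from h import *
im=np.load("w1.npy");m=np.load("w1m.npy",allow_pickle=True).item()
print("tab",ray(m,262.5,197,80))
g=im.max(2).astype(float)
us=np.r_[145:245:3,285:380:3];P=[];Q=[]
for u in us:
    d=np.diff(g[180:225,u]);P.append(ray(m,u,180.5+d[6:].argmax()+6 if 1 else 0,26)[:2]);Q.append(ray(m,u,180.5+d.argmin(),12)[:2]) 
for A in(np.array(P),np.array(Q)):
    f=np.polyfit(A[:,1],A[:,0],1);f=np.polyfit(*(A[abs(np.polyval(f,A[:,1])-A[:,0])<4].T[::-1]),1);print("yaw",np.degrees(np.arctan(-f[0])),"x at y=208",np.polyval(f,208))
for u,v in((135,192),(390,196)):print(ray(m,u,v,26))
print(m["cam_to_world"][:3,3])
plan([((610,208,130),94,0)])
```

```text
tab [614.74856577 211.21049552  80.        ]
yaw 4.982234833000666 x at y=208 625.1771641591151
yaw 4.563554761455455 x at y=208 620.0866366366506
[637.95554725  73.69117094  26.        ]
[613.70692198 352.79427146  26.        ]
[531.04950069 197.57578078 392.12061419]
((610, 208, 130), 94, 0)
   [0.0026, 0.002, 0.0333, 0.0, 0.1, 0.6]
   [0.0026, 0.002, 0.0333, 0.0, 0.1, 0.6]
   [0.0026, 0.0019, 0.0333, 0.0, 0.1, 0.6]
```

Run:
```python
from h import *
show();plan([((614.5,211,100),95,0),((614.5,211,43),95,0,20)])
```

```text
t 1.4 p [604.8 200.  229.8] xyaw 95.7 xlift -0.3 zdown [ 0.001 -0.005 -1.   ] F [ 4.3 -2.7  1.2] op 87.9 j [ 0.3   0.43  1.6  -0.01  1.11 -1.36]
((614.5, 211, 100), 95, 0)
   [0.0035, 0.0036, 0.0432, 0.0, 0.1, 0.2]
   [0.0035, 0.0036, 0.0433, 0.0, 0.1, 0.2]
   [0.0034, 0.0036, 0.0433, 0.0, 0.1, 0.2]
((614.5, 211, 43), 95, 0)
   [0.0, 0.0, 0.019, 0.0, 0.0, 0.0]
   [0.0, 0.0, 0.019, 0.0, 0.0, 0.0]
   [0.0, 0.0, 0.019, 0.0, 0.0, 0.0]
```

>>> move_arm --pt "0.0035 0.0036 0.043 0 0 0" --pt "0.0035 0.0036 0.043 0 0 0.3" --pt "0.0035 0.0036 0.043 0 0 0.3" --pt "0 0 0.005 0 0 0" --pt "0 0 0 0 0 0"

```text
time: 2.02
position: [617.0, 208.9, 92.9]
tool_rot: [2.124, 2.308, -0.003]
wrist_force: [-0.1, -0.5, -0.4]
opening: 87.8
```

Run:
```python
from h import *
show();m=camera_model("wrist");im=read_camera("wrist");np.save("w2.npy",im);V=im.max(2)
cv2.imwrite("pics/w2.png",im[:,:,::-1])
mk=np.zeros(V.shape,bool);mk[:260,200:330]=V[:260,200:330]<60
for c,s,_ in blobs(mk,40):print(c.round(1),s,ray(m,*c,80).round(1))
plan([((614.5,211,43),95,0,20)])
```

```text
t 2.02 p [617.  208.9  92.9] xyaw 94.8 xlift -0.3 zdown [ 0.002 -0.005 -1.   ] F [-0.1 -0.5 -0.4] op 87.8 j [ 0.31  0.62  1.64 -0.01  0.88 -1.34]
[261.4 216.6] [ 251  184   22   64 1244] [606.4 210.3  80. ]
((614.5, 211, 43), 95, 0)
   [0.0009, -0.0008, 0.0167, 0.0, 0.1, -0.1]
   [0.0008, -0.0008, 0.0167, 0.0, 0.1, -0.1]
   [0.0008, -0.0008, 0.0167, 0.0, 0.1, -0.1]
```

View pics/w2.png

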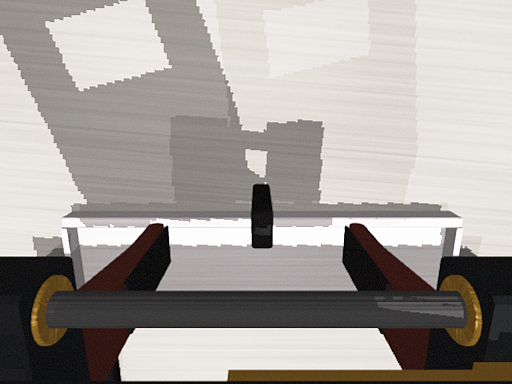

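The tab stands between the open fingers, with its top at about (262,230). I'll descend, grip it and pull.

>>> move_arm --pt "0.001 -0.001 0.017 0 0 0" --pt "0.001 -0.001 0.017 0 0 0" --pt "0.001 -0.001 0.016 0 0 0" --pt "0 0 0 0 0 0"

```text
time: 2.58
position: [615.1, 212.2, 43.0]
tool_rot: [2.123, 2.307, 0.003]
wrist_force: [0.4, 0.4, 0.6]
opening: 87.8
```

>>> move_arm --pt "0 0 0 0 0 0" --pt "0 0 0 0 0 0" --pt "0 0 0 0 0 0" --pt "0 0 0 0 0 0" --pt "0 0 0 0 0 0" --pt "0 0 0 0 0 0" --jaw 0

```text
time: 3.32
position: [616.2, 212.4, 44.3]
tool_rot: [2.122, 2.306, 0.007]
wrist_force: [-0.2, -0.2, -0.3]
opening: 31.3
```

>>> move_arm --pt "0 -0.016 0 0 0 0" --pt "0 -0.016 0 0 0 0" --pt "0 -0.016 0 0 0 0" --pt "0 -0.016 0 0 0 0" --pt "0 -0.016 0 0 0 0" --pt "0 -0.016 0 0 0 0" --pt "0 -0.01 0 0 0 0" --pt "0 0 0 0 0 0"

```text
time: 4.32
position: [498.6, 202.0, 43.3]
tool_rot: [2.122, 2.308, 0.001]
wrist_force: [-0.2, 0.1, 0.2]
opening: 0.6
```

The jaw was still closing when I pulled, so the grip was lost. I'll check where the tab is now.

Run:
```python
from h import *
show();m=camera_model("wrist");im=read_camera("wrist");np.save("w3.npy",im)
cv2.imwrite("pics/w3.png",im[:,:,::-1])
```

```text
t 4.33 p [498.6 202.   43.3] xyaw 94.8 xlift -0.2 zdown [ 0.005 -0.004 -1.   ] F [-0.2  0.1  0.2] op 0.6 j [ 0.37  0.57  1.92 -0.01  0.65 -1.28]
```

View pics/w3.png

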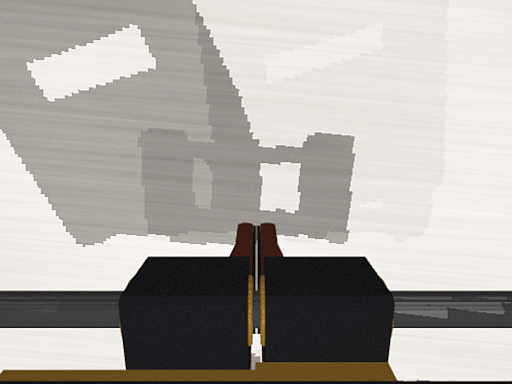

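>>> move_arm --pt "0 0 0 0 0 0" --pt "0 0 0 0 0 0" --pt "0 0 0 0 0 0" --pt "0 0 0 0 0 0" --pt "0 0 0 0 0 0" --pt "0 0 0 0 0 0" --pt "0 0 0 0 0 0" --pt "0 0 0 0 0 0" --pt "0 0 0 0 0 0" --jaw 0.06

```text
time: 5.5
position: [501.0, 202.4, 43.4]
tool_rot: [2.122, 2.307, 0.004]
wrist_force: [-0.6, -0.6, 0.7]
opening: 60.3
```

>>> move_arm --pt "0 0.02 0 0 0 0" --pt "0 0.03 0 0 0 0" --pt "0 0.03 0 0 0 0" --pt "0 0.025 0 0 0 0" --pt "0 0.008 0 0 0 0" --pt "0 0 0 0 0 0" --pt "0 0 0 0 0 0"

```text
time: 6.38
position: [613.8, 211.6, 43.2]
tool_rot: [2.123, 2.309, -0.001]
wrist_force: [-0.8, -0.8, 0.4]
opening: 60.0
```

Run:
```python
from h import *
show();im=read_camera("wrist");cv2.imwrite("pics/w4.png",im[:,:,::-1])
```

```text
t 6.38 p [613.8 211.6  43.2] xyaw 94.8 xlift -0.2 zdown [ 0.003 -0.004 -1.   ] F [-0.8 -0.8  0.4] op 60.0 j [ 0.32  0.69  1.66 -0.01  0.79 -1.33]
```

View pics/w4.png

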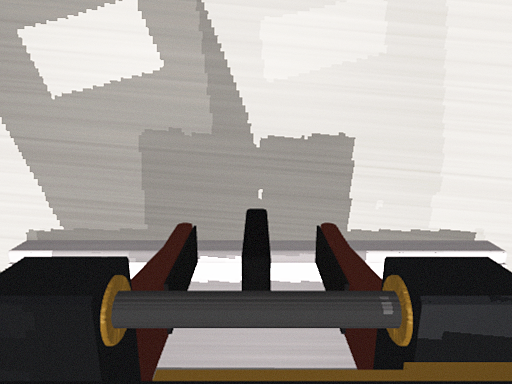

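The tab is between the fingers again at column 257, and the tray has not moved. I'll close fully before pulling this time.

>>> move_arm --pt "0 0 0 0 0 0" --pt "0 0 0 0 0 0" --pt "0 0 0 0 0 0" --pt "0 0 0 0 0 0" --pt "0 0 0 0 0 0" --pt "0 0 0 0 0 0" --pt "0 0 0 0 0 0" --pt "0 0 0 0 0 0" --pt "0 0 0 0 0 0" --jaw 0

```text
time: 7.55
position: [612.4, 211.4, 43.4]
tool_rot: [2.124, 2.309, -0.002]
wrist_force: [0.5, -1.3, 0.3]
opening: 11.8
```

>>> move_arm --pt "0 -0.012 0 0 0 0" --pt "0 -0.016 0 0 0 0" --pt "0 -0.016 0 0 0 0" --pt "0 -0.016 0 0 0 0" --pt "0 -0.016 0 0 0 0" --pt "0 -0.016 0 0 0 0" --pt "0 -0.01 0 0 0 0" --pt "0 0 0 0 0 0"

```text
time: 8.55
position: [515.9, 203.2, 45.2]
tool_rot: [2.108, 2.299, 0.034]
wrist_force: [-1.5, 1.3, -3.2]
opening: 11.6
```

>>> move_arm --pt "0 -0.006 0 0 0 0" --pt "0 -0.006 0 0 0 0" --pt "0 -0.006 0 0 0 0" --pt "0 -0.004 0 0 0 0" --pt "0 0 0 0 0 0"

```text
time: 9.18
position: [511.5, 202.9, 45.8]
tool_rot: [2.086, 2.284, 0.087]
wrist_force: [-1.9, 0.5, 0.6]
opening: 7.6
```

>>> move_arm --pt "0 0 0 0 0 0" --pt "0 0 0 0 0 0" --pt "0 0 0 0 0 0" --pt "0 0 0 0 0 0" --pt "0 0 0 0 0 0" --jaw 0.05

```text
time: 9.8
position: [508.1, 202.7, 45.9]
tool_rot: [2.086, 2.287, 0.082]
wrist_force: [0.2, -0.1, -0.4]
opening: 49.4
```

Run:
```python
from h import *
show();m=camera_model("wrist");im=read_camera("top");np.save("t1.npy",im);mt=camera_model("top")
# rod: block mask, bar line
hsv=cv2.cvtColor(im,cv2.COLOR_RGB2HSV)
V=hsv[...,2].astype(int)
cr=im[200:260,262:305];cv2.imwrite("pics/rod.png",np.hstack([cv2.resize(cr[:,:,::-1],(430,600),interpolation=0),cv2.resize(np.load("scene0.npy")[180:240,175:235,::-1],(370,370),interpolation=0)if 0 else np.zeros((600,10,3),np.uint8)]))
plan([((500,203,150),95,0),((455,-30,200),11,0)])
```

```text
t 9.8 p [508.1 202.7  45.9] xyaw 95.3 xlift 0.1 zdown [ 0.069  0.009 -0.998] F [ 0.2 -0.1 -0.4] op 49.4 j [ 0.37  0.56  1.94 -0.03  0.57 -1.27]
((500, 203, 150), 95, 0)
   [0.0004, -0.0003, -0.0348, 1.3, 0.0, 0.1]
   [0.0004, -0.0011, -0.0348, 1.3, 0.0, 0.1]
   [0.0004, -0.0019, -0.0347, 1.3, 0.0, 0.1]
((455, -30, 200), 11, 0)
   [-0.0254, -0.0072, -0.0056, 0.0, 0.0, 9.3]
   [-0.0262, -0.003, -0.0056, 0.0, 0.0, 9.3]
   [-0.0263, 0.0013, -0.0056, 0.0, 0.0, 9.3]
   [-0.0258, 0.0055, -0.0056, 0.0, 0.0, 9.3]
   [-0.0245, 0.0096, -0.0056, 0.0, 0.0, 9.3]
   [-0.0227, 0.0135, -0.0056, 0.0, 0.0, 9.3]
   [-0.0202, 0.017, -0.0056, 0.0, 0.0, 9.3]
   [-0.0172, 0.02, -0.0056, 0.0, 0.0, 9.3]
   [-0.0137, 0.0225, -0.0056, 0.0, 0.0, 9.3]
```

View pics/rod.png

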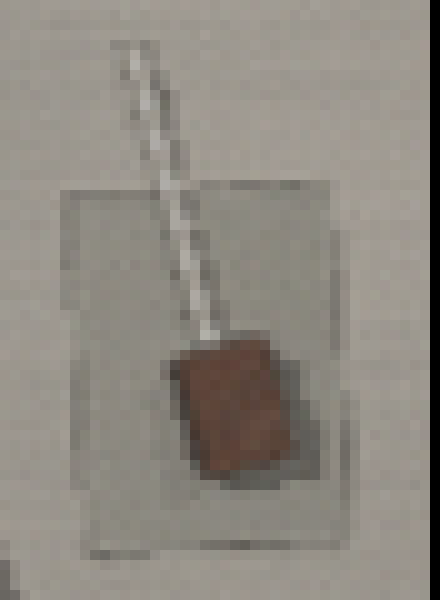

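The rod crop (10×) shows the block top centred at about (286,241) full-frame and the bar running from (282.5,233.5) to its tip at (275,204.5).

Run:
```python
from h import *
t0=np.load("top0.npy").max(2).astype(int);t1=np.load("t1.npy").max(2).astype(int);mt=camera_model("top")
for u in(172,185,225,240):
    print(u,"t0",[(v,t0[v,u]) for v in range(180,194)]);print("  t1",[(v,t1[v,u]) for v in range(205,238)])
print("block",ray(mt,285.8,240.5,84))
a,b=ray(mt,282.9,233.5,22),ray(mt,275.3,204.7,22);print(a,b,np.degrees(np.arctan2(*(b-a)[[1,0]])))
hsv=cv2.cvtColor(np.load("t1.npy"),cv2.COLOR_RGB2HSV);im=np.load("t1.npy").astype(int)
mk=np.zeros(t1.shape,bool);mk[225:255,272:300]=((im[...,0]-im[...,2])>25)[225:255,272:300]
for c,s,_ in blobs(mk):print(c,s,ray(mt,*c,84))
```

```text
172 t0 [(180, np.int64(117)), (181, np.int64(121)), (182, np.int64(122)), (183, np.int64(118)), (184, np.int64(114)), (185, np.int64(179)), (186, np.int64(189)), (187, np.int64(189)), (188, np.int64(188)), (189, np.int64(153)), (190, np.int64(182)), (191, np.int64(194)), (192, np.int64(117)), (193, np.int64(92))]
  t1 [(205, np.int64(196)), (206, np.int64(194)), (207, np.int64(193)), (208, np.int64(196)), (209, np.int64(194)), (210, np.int64(198)), (211, np.int64(196)), (212, np.int64(198)), (213, np.int64(203)), (214, np.int64(156)), (215, np.int64(139)), (216, np.int64(148)), (217, np.int64(157)), (218, np.int64(162)), (219, np.int64(167)), (220, np.int64(173)), (221, np.int64(175)), (222, np.int64(178)), (223, np.int64(180)), (224, np.int64(182)), (225, np.int64(184)), (226, np.int64(189)), (227, np.int64(190)), (228, np.int64(194)), (229, np.int64(193)), (230, np.int64(192)), (231, np.int64(195)), (232, np.int64(193)), (233, np.int64(194)), (234, np.int64(189)), (235, np.int64(187)), (236, np.int64(180)), (237, np.int64(180))]
185 t0 [(180, np.int64(123)), (181, np.int64(119)), (
[... 2603 characters left out ...]
 (217, np.int64(164)), (218, np.int64(148)), (219, np.int64(113)), (220, np.int64(108)), (221, np.int64(109)), (222, np.int64(110)), (223, np.int64(112)), (224, np.int64(110)), (225, np.int64(111)), (226, np.int64(113)), (227, np.int64(112)), (228, np.int64(112)), (229, np.int64(109)), (230, np.int64(115)), (231, np.int64(113)), (232, np.int64(107)), (233, np.int64(111)), (234, np.int64(111)), (235, np.int64(111)), (236, np.int64(110)), (237, np.int64(109))]
block [451.93661617 -54.35890832  84.        ]
[474.95766724 -48.90862552  22.        ] [570.74496728 -24.49460841  22.        ] 14.29895557368347
[285.05102041 240.04081633] [280 234  11  13  98] [453.36858366 -52.02907934  84.        ]
```

>>> move_arm --pt "0 0 -0.035 1.3 0 0" --pt "0 -0.001 -0.035 1.3 0 0" --pt "0 -0.002 -0.035 1.3 0 0" --jaw 0.0878

```text
time: 10.22
position: [497.8, 200.9, 150.5]
tool_rot: [-2.113, -2.317, 0.008]
wrist_force: [1.1, 0.7, -0.7]
opening: 76.6
```

Run:
```python
from h import *
show();plan([((452,-53,150),13.7,0)])
mt=camera_model("top");print(ray(mt,240,185.7,26),ray(mt,240,210.7,26))
```

```text
t 10.22 p [497.8 200.9 150.5] xyaw 95.3 xlift 0.0 zdown [-0.007 -0.    -1.   ] F [ 1.1  0.7 -0.7] op 76.6 j [ 0.36  0.4   1.87  0.    0.88 -1.3 ]
((452, -53, 150), 13.7, 0)
   [-0.0276, -0.0077, 0.0001, 0.0, 0.0, 9.1]
   [-0.0285, -0.0032, 0.0001, 0.0, 0.0, 9.1]
   [-0.0286, 0.0013, 0.0001, 0.0, 0.0, 9.1]
   [-0.0281, 0.0058, 0.0, 0.0, 0.0, 9.1]
   [-0.0268, 0.0102, 0.0, 0.0, 0.0, 9.1]
   [-0.0249, 0.0143, 0.0, 0.0, 0.0, 9.1]
   [-0.0223, 0.018, 0.0, 0.0, 0.0, 9.1]
   [-0.0192, 0.0213, 0.0, 0.0, 0.0, 9.1]
   [-0.0156, 0.0241, 0.0, 0.0, 0.0, 9.1]
[634.7710135   93.66352921  26.        ] [550.63978051  93.25106924  26.        ]
```

>>> move_arm --pt "-0.0276 -0.0077 0 0 0 9.1" --pt "-0.0285 -0.0032 0 0 0 9.1" --pt "-0.0286 0.0013 0 0 0 9.1" --pt "-0.028 0.006 0 0 0 9.1" --pt "-0.027 0.01 0 0 0 9.1" --pt "-0.025 0.0143 0 0 0 9.1" --pt "-0.022 0.018 0 0 0 9.1" --pt "-0.019 0.021 0 0 0 9.1" --pt "-0.0156 0.024 0 0 0 9.1" --pt "0 0 0 0 0 0"

```text
time: 11.48
position: [447.9, -57.9, 154.3]
tool_rot: [-3.126, -0.294, -0.003]
wrist_force: [-0.2, 0.4, 0.8]
opening: 87.7
```

Run:
```python
from h import *
show();m=camera_model("wrist");im=read_camera("wrist");np.save("w5.npy",im);np.save("w5m.npy",m,allow_pickle=True)
cv2.imwrite("pics/w5.png",im[:,:,::-1])
print("expect block top",proj(m,(452.5,-53,84)),"tip",proj(m,(573,-24,22)))
```

```text
t 11.47 p [447.9 -57.9 154.3] xyaw 10.8 xlift 0.1 zdown [ 0.001  0.002 -1.   ] F [-0.2  0.4  0.8] op 87.7 j [-0.16  0.28  2.06  0.    0.81 -0.35]
expect block top [264.32014182 198.01574047] tip [404.74405992 172.52729108]
```

View pics/w5.png

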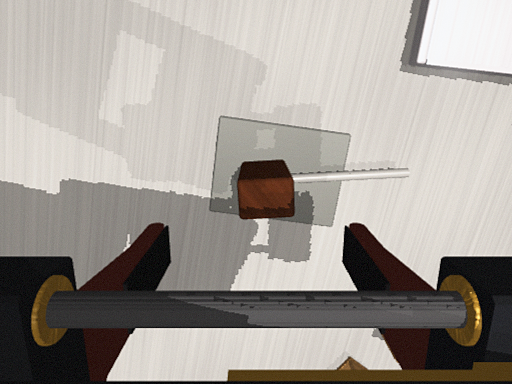

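The top face of the block is the quad (238,182), (293,180), (294,216), (240,218), and the bar tip is at (408,173). The tray's front right corner is near (403,68).

Run:
```python
from h import *
m=np.load("w5m.npy",allow_pickle=True).item()
P=np.array([ray(m,*q,84) for q in((238,182),(293,180),(294,216),(240,218))]);print(P.round(1),P.mean(0).round(1),cv2.minAreaRect(P[:,:2].astype(np.float32)))
a,b=ray(m,300,178.5,22),ray(m,408,173,22);d=b-a;print("bar",a,b,np.degrees(np.arctan2(d[1],d[0])))
for q in((403,68),(418,63),(427,0),(512,75)):print("tray",q,ray(m,*q,26).round(1))
```

```text
[[432.4 -45.1  84. ]
 [469.5 -36.6  84. ]
 [475.8 -62.   84. ]
 [438.4 -70.7  84. ]] [454.  -53.6  84. ] ((454.0798034667969, -53.59161376953125), (38.48843765258789, 26.293455123901367), 13.066065788269043)
bar [484.53173112 -46.35535441  22.        ] [575.9121086  -23.86939381  22.        ] 13.824116054812759
tray (403, 68) [544.7  57.7  26. ]
tray (418, 63) [555.3  63.6  26. ]
tray (427, 0) [548.3 108.2  26. ]
tray (512, 75) [632.1  69.1  26. ]
```

Run:
```python
from h import *
plan([((454,-53.5,95),13.6,0,40),((454,-53.5,44),13.6,0,26)])
```

```text
((454, -53.5, 95), 13.6, 0)
   [0.0032, -0.0012, 0.0296, -0.1, -0.1, -1.4]
   [0.0032, -0.0011, 0.0296, -0.1, -0.1, -1.4]
((454, -53.5, 44), 13.6, 0)
   [0.0, 0.0, 0.0255, 0.0, 0.0, 0.0]
   [0.0, 0.0, 0.0255, 0.0, 0.0, 0.0]
```

>>> move_arm --pt "0.003 -0.001 0.03 0 0 -1.4" --pt "0.003 -0.001 0.03 0 0 -1.4" --pt "0 0 0.025 0 0 0" --pt "0 0 0.018 0 0 0" --pt "0 0 0 0 0 0"

```text
time: 12.15
position: [457.0, -49.4, 49.3]
tool_rot: [-3.114, -0.402, -0.009]
wrist_force: [-0.2, -0.7, 0.0]
opening: 88.1
```

Run:
```python
from h import *
show()
plan([((454,-53.5,44),13.6,0,26)])
```

```text
t 12.15 p [457.  -49.4  49.3] xyaw 14.7 xlift 0.3 zdown [ 0.005  0.003 -1.   ] F [-0.2 -0.7  0. ] op 88.1 j [-0.14  0.49  2.09  0.01  0.56 -0.4 ]
((454, -53.5, 44), 13.6, 0)
   [-0.0039, 0.0032, 0.0052, -0.1, -0.3, 1.1]
```

>>> move_arm --pt "-0.0039 0.003 0.005 0 -0.3 1.1" --pt "0 0 0 0 0 0"

```text
time: 12.4
position: [454.7, -52.8, 44.9]
tool_rot: [-3.118, -0.375, -0.003]
wrist_force: [-0.2, -0.2, 0.1]
opening: 87.8
```

>>> move_arm --pt "0 0 0 0 0 0" --pt "0 0 0 0 0 0" --pt "0 0 0 0 0 0" --pt "0 0 0 0 0 0" --pt "0 0 0 0 0 0" --pt "0 0 0 0 0 0" --pt "0 0 0 0 0 0" --pt "0 0 0 0 0 0" --pt "0 0 0 0 0 0" --jaw 0.02

```text
time: 13.52
position: [455.4, -53.1, 46.4]
tool_rot: [-3.119, -0.375, -0.006]
wrist_force: [-0.3, 0.0, 1.6]
opening: 40.0
```

Run:
```python
from h import *
show()
im=read_camera("top");np.save("t2.npy",im);mt=camera_model("top")
hsv=cv2.cvtColor(im,cv2.COLOR_RGB2HSV)
w=(hsv[...,1]>70)&(hsv[...,2]>110)&(hsv[...,0]<25); w[:150]=0;w[230:]=0
for c,st,m in blobs(w):
    if not 290<c[0]<430: continue
    cnt=cv2.findContours(m.astype(np.uint8),0,1)[0][0]
    print("ring",ray(mt,*c,47)[:2].round(),st[4])
plan([((454,-53.5,80),13.6,0,40)])
```

```text
t 13.53 p [455.4 -53.1  46.4] xyaw 13.7 xlift 0.2 zdown [ 0.004  0.001 -1.   ] F [-0.3  0.   1.6] op 40.0 j [-0.14  0.49  2.09  0.    0.55 -0.38]
ring [ 734. -281.] 124
ring [ 628. -171.] 220
ring [ 589. -262.] 234
ring [ 572. -344.] 220
ring [ 547. -430.] 226
((454, -53.5, 80), 13.6, 0)
   [-0.0013, 0.0001, -0.0336, 0.0, -0.2, 0.1]
```

Run:
```python
from h import *
plan([((455,-53,85),13.7,0,40),((460,-149,85),-8,0),((460,-149,53),-8,0,35)])
```

```text
((455, -53, 85), 13.7, 0)
   [-0.0002, -0.0002, -0.0386, 0.0, -0.2, 0.0]
((460, -149, 85), -8, 0)
   [-0.006, 0.0315, 0.0, 0.0, 0.0, 7.2]
   [-0.0019, 0.032, 0.0, 0.0, 0.0, 7.2]
   [0.0021, 0.032, 0.0, 0.0, 0.0, 7.2]
((460, -149, 53), -8, 0)
   [0.0, 0.0, 0.032, 0.0, 0.0, 0.0]
```

>>> move_arm --pt "0 0 -0.02 0 0 0" --pt "0 0 -0.02 0 0 0" --pt "-0.006 0.031 0 0 0 7.2" --pt "-0.002 0.032 0 0 0 7.2" --pt "0.002 0.032 0 0 0 7.2" --pt "0 0 0.02 0 0 0" --pt "0 0 0.012 0 0 0" --pt "0 0 0 0 0 0" --pt "0 0 0 0 0 0"

```text
time: 14.7
position: [458.9, -150.6, 52.9]
tool_rot: [-3.131, 0.233, -0.002]
wrist_force: [0.5, 0.3, -3.2]
opening: 39.8
```

Run:
```python
from h import *
show();m=camera_model("wrist");im=read_camera("wrist");np.save("w6.npy",im);np.save("w6m.npy",m,allow_pickle=True)
cv2.imwrite("pics/w6.png",im[:,:,::-1])
print("expect ring",proj(m,(630,-173,50)))
```

```text
t 14.7 p [ 458.9 -150.6   52.9] xyaw -8.5 xlift 0.1 zdown [ 0.001  0.001 -1.   ] F [ 0.5  0.3 -3.2] op 39.8 j [-0.34  0.5   2.04  0.    0.6  -0.2 ]
expect ring [592.98723184 234.68566281]
```

View pics/w6.png

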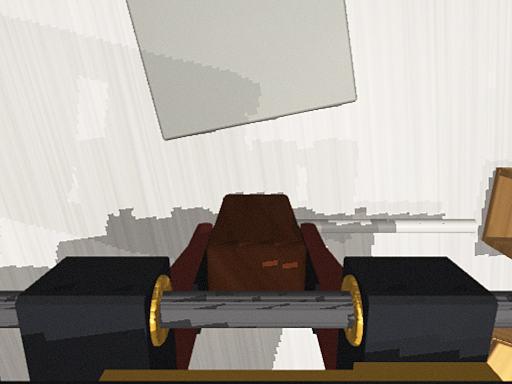

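The bar is at row 226 with its tip at column 475. Ring A's near left corner is seen with its foot at about (497,170) and its top at about (484,230).

Run:
```python
from h import *
m=np.load("w6m.npy",allow_pickle=True).item()
print(ray(m,497,169,0),ray(m,484,230,50),ray(m,511,258,50),"bar",ray(m,320,223.5,29),ray(m,474,226,29))
for p in((630,-173,-8),(630,-173,-11)):
    a=np.radians(p[2]);u=np.array([np.cos(a),np.sin(a)]);v=np.array([-u[1],u[0]]);print(np.array(p[:2])-22*u+25*v)
```

```text
[ 614.05070156 -145.64642132    0.        ] [ 574.64668296 -162.23244795   50.        ] [ 588.90970978 -180.07142226   50.        ] bar [ 495.08378069 -154.55029045   29.        ] [ 582.38063124 -168.99087635   29.        ]
[ 611.69343001 -145.18149006]
[ 613.17442685 -144.26152252]
```

>>> move_arm --pt "0.015 -0.001 0 0 0 0" --pt "0.025 -0.001 0 0 0 0" --pt "0.025 0 0 0 0 0" --pt "0.012 0 0 0 0 0" --pt "0 0 0 0 0 0" --pt "0 0 0 0 2.5 0" --pt "0 0 0 0 2.5 0" --pt "0 0 -0.006 0 0 0" --pt "0 0 -0.01 0 0 0" --pt "0 0 0 0 0 0"

```text
time: 16.0
position: [537.7, -158.8, 72.2]
tool_rot: [3.125, -0.229, 0.142]
wrist_force: [0.2, 0.0, -2.9]
opening: 39.9
```

Run:
```python
from h import *
show();im=read_camera("wrist");cv2.imwrite("pics/w7.png",im[:,:,::-1])
```

```text
t 16.0 p [ 537.7 -158.8   72.2] xyaw -8.4 xlift 5.2 zdown [ 0.09  -0.012 -0.996] F [ 0.2  0.  -2.9] op 39.9 j [-0.32  0.52  1.92  0.03  0.61 -0.19]
```

View pics/w7.png

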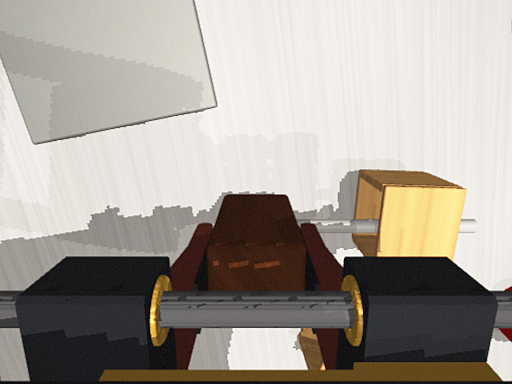

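Ring A hangs on the bar at (410,220) with the tip showing beyond it. I'll carry it to the leftmost slot.

```bash
cat >> h.py <<'E'
u5=np.array([np.cos(np.radians(5)),np.sin(np.radians(5))]);v5=np.array([-u5[1],u5[0]])
mid=np.array([583.9,209.6])
def slot(o,d,z,dx=0): 
    r=mid+o*v5+(dx-d)*u5;return (r[0],r[1],z)
E
python3 - <<'E'
from h import *
print(slot(100,93,160))
plan([((500,-150,160),-5,5,30),((470,60,160),0,5,42),(slot(100,93,160),5,5,42)])
E
```

```text
(np.float64(482.53831880270184), np.float64(301.1139857336423), 160)
((500, -150, 160), -5, 5)
   [-0.0076, -0.0008, -0.0228, 0.1, 0.0, -0.8]
   [-0.0076, -0.001, -0.0228, 0.1, 0.0, -0.8]
   [-0.0076, -0.0011, -0.0228, 0.1, 0.0, -0.8]
   [-0.0076, -0.0012, -0.0228, 0.1, 0.0, -0.8]
((470, 60, 160), 0, 5)
   [-0.008, -0.0344, -0.0007, 0.1, 0.0, -0.8]
   [-0.0075, -0.0345, -0.0007, 0.1, 0.0, -0.8]
   [-0.007, -0.0347, -0.0006, 0.1, 0.0, -0.8]
   [-0.0065, -0.0347, -0.0006, 0.1, 0.0, -0.8]
   [-0.006, -0.0348, -0.0005, 0.1, 0.0, -0.8]
   [-0.0055, -0.0349, -0.0005, 0.1, 0.0, -0.8]
((np.float64(482.53831880270184), np.float64(301.1139857336423), 160), 5, 5)
   [0.0021, -0.0402, 0.0002, 0.1, 0.0, -0.8]
   [0.0027, -0.0402, 0.0002, 0.1, 0.0, -0.8]
   [0.0032, -0.0401, 0.0003, 0.1, 0.0, -0.8]
   [0.0038, -0.0401, 0.0003, 0.1, 0.0, -0.8]
   [0.0044, -0.04, 0.0004, 0.1, 0.0, -0.8]
   [0.005, -0.0399, 0.0004, 0.1, 0.0, -0.8]
```

>>> move_arm --pt "-0.004 -0.001 -0.012 0 0 -0.8" --pt "-0.0076 -0.001 -0.023 0 0 -0.8" --pt "-0.0076 -0.001 -0.023 0 0 -0.8" --pt "-0.0076 -0.001 -0.023 0 0 -0.8" --pt "-0.008 -0.02 -0.006 0 0 -0.8" --pt "-0.008 -0.034 0 0 0 -0.8" --pt "-0.007 -0.035 0 0 0 -0.8" --pt "-0.0065 -0.035 0 0 0 -0.8" --pt "-0.006 -0.035 0 0 0 -0.8" --pt "-0.0055 -0.035 0 0 0 -0.8"

```text
time: 17.3
position: [466.0, 54.0, 154.9]
tool_rot: [3.128, -0.001, 0.136]
wrist_force: [-0.4, -0.0, -4.3]
opening: 39.9
```

Run:
```python
from h import *
show();plan([(slot(100,93,155),5,5,40)])
```

```text
t 17.3 p [466.   54.  154.9] xyaw -0.0 xlift 5.0 zdown [ 0.087 -0.011 -0.996] F [-0.4 -0.  -4.3] op 39.9 j [ 0.1   0.27  2.07 -0.03  0.72  0.13]
((np.float64(482.53831880270184), np.float64(301.1139857336423), 155), 5, 5)
   [0.0024, -0.0353, -0.0002, 0.2, 0.0, -0.7]
   [0.0028, -0.0353, -0.0001, 0.2, 0.0, -0.7]
   [0.0032, -0.0352, 0.0, 0.2, 0.0, -0.7]
   [0.0037, -0.0352, 0.0001, 0.2, 0.0, -0.7]
   [0.0041, -0.0351, 0.0002, 0.2, 0.0, -0.7]
   [0.0045, -0.0351, 0.0003, 0.2, 0.0, -0.7]
   [0.005, -0.035, 0.0004, 0.2, 0.0, -0.7]
```

>>> move_arm --pt "0.0024 -0.035 0 0.2 0 -0.7" --pt "0.003 -0.035 0 0.2 0 -0.7" --pt "0.003 -0.035 0 0.2 0 -0.7" --pt "0.0037 -0.035 0 0.2 0 -0.7" --pt "0.004 -0.035 0 0.2 0 -0.7" --pt "0.0045 -0.033 0 0.2 0 -0.7" --pt "0.005 -0.02 0 0.2 0 -0.7" --pt "0 -0.008 0 0 0 0" --pt "0 0 0 0 0 0"

```text
time: 18.42
position: [471.4, 304.5, 153.0]
tool_rot: [-3.127, -0.156, -0.121]
wrist_force: [-0.5, -0.2, -3.2]
opening: 40.0
```

Run:
```python
from h import *
show();im=read_camera("wrist");m=camera_model("wrist");np.save("w8.npy",im);cv2.imwrite("pics/w8.png",im[:,:,::-1]);print(m["cam_to_world"].tolist())
p=slot(100,93,82);plan([(p,5,5,25),(p,5,0),((p[0],p[1],66),5,0,10)])
```

```text
t 18.43 p [471.4 304.5 153. ] xyaw 5.7 xlift 4.4 zdown [ 0.077  0.012 -0.997] F [-0.5 -0.2 -3.2] op 40.0 j [ 0.57  0.4   1.87 -0.04  0.8   0.5 ]
[[0.9919990537182642, 0.07847323481983508, 0.09889301713961772, 451.82764359623025], [0.10045809841982985, -0.9650911382654075, -0.24188275114908372, 370.60000803455705], [0.07645945254798442, 0.2498820646995074, -0.9652527678580213, 315.1487375755657], [0.0, 0.0, 0.0, 1.0]]
((np.float64(482.53831880270184), np.float64(301.1139857336423), 82), 5, 5)
   [0.0017, 0.0015, 0.0239, -0.1, 0.2, 0.2]
   [0.0017, 0.0014, 0.0239, -0.1, 0.2, 0.2]
   [0.0016, 0.0014, 0.0239, -0.1, 0.2, 0.2]
((np.float64(482.53831880270184), np.float64(301.1139857336423), 82), 5, 0)
   [0.0, 0.0, 0.0, 0.0, -5.0, 0.0]
((np.float64(482.53831880270184), np.float64(301.1139857336423), 66), 5, 0)
   [0.0, 0.0, 0.008, 0.0, 0.0, 0.0]
   [0.0, 0.0, 0.008, 0.0, 0.0, 0.0]
```

View pics/w8.png

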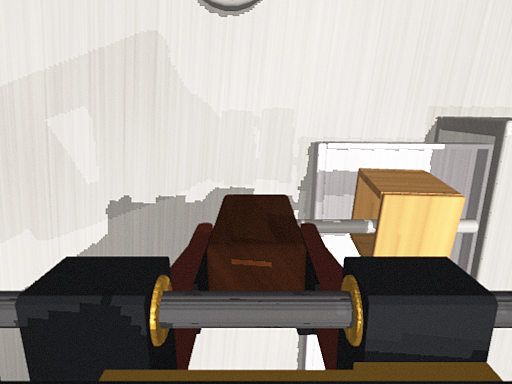

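Ring A hangs over the tray at (410,215), and the tray's front left corner is at about (313,143).

Run:
```python
from h import *
T=np.array([[0.9919990537182642, 0.07847323481983508, 0.09889301713961772, 451.82764359623025], [0.10045809841982985, -0.9650911382654075, -0.24188275114908372, 370.60000803455705], [0.07645945254798442, 0.2498820646995074, -0.9652527678580213, 315.1487375755657],[0,0,0,1]])
m=camera_model("wrist");m["cam_to_world"]=T
for q,z in(((313,143),26),((320,150),26),((492,148),26),((435,118),84)):
    p=ray(m,*q,z);d=p[:2]-mid;print(q,p.round(1),"tray coords",(d@u5).round(1),(d@v5).round(1))
print("exp",proj(m,(*(mid-42*u5+146*v5),26)))
```

```text
(313, 143) [525.4 345.5  26. ] tray coords -46.5 140.5
(320, 150) [532.3 340.2  26. ] tray coords -40.0 134.6
(492, 148) [686.7 356.   26. ] tray coords 115.2 136.9
(435, 118) [592.7 375.3  84. ] tray coords 23.2 164.3
exp [318.53590877 136.48516464]
```

>>> move_arm --pt "0.003 0.0015 0.024 0 0.2 0.2" --pt "0.003 0.0015 0.024 0 0.2 0.2" --pt "0.002 0.0015 0.018 0 0.2 0.2" --pt "0 0 0 0 0 0"

```text
time: 18.98
position: [485.5, 296.9, 86.8]
tool_rot: [-3.128, -0.131, -0.137]
wrist_force: [-0.0, -1.3, -2.9]
opening: 39.7
```

```bash
sed -i 's/^mid=.*/mid=np.array([582.0,208.0])/' h.py
python3 - <<'E'
from h import *
show();p=slot(100,93,80);plan([(p,5,0,10),((p[0],p[1],66),5,0,10)])
E
```

```text
t 18.98 p [485.5 296.9  86.8] xyaw 4.8 xlift 5.0 zdown [ 0.087  0.012 -0.996] F [-0.  -1.3 -2.9] op 39.7 j [ 0.55  0.51  1.89 -0.06  0.66  0.51]
((np.float64(480.63831880270186), np.float64(299.51398573364236), 80), 5, 0)
   [-0.0052, -0.003, 0.0063, -0.2, -5.0, -0.2]
((np.float64(480.63831880270186), np.float64(299.51398573364236), 66), 5, 0)
   [0.0, 0.0, 0.007, 0.0, 0.0, 0.0]
   [0.0, 0.0, 0.007, 0.0, 0.0, 0.0]
```

>>> move_arm --pt "-0.005 -0.002 0.004 -0.2 -2.5 0" --pt "0 0 0.002 0 -2.5 0" --pt "0 0 0.007 0 0 0" --pt "0 0 0.007 0 0 0" --pt "0 0 0 0 0 0" --pt "0 0 0 0 0 0"

```text
time: 19.73
position: [481.2, 296.6, 68.4]
tool_rot: [-3.137, -0.128, -0.002]
wrist_force: [-0.2, 0.3, -2.9]
opening: 40.1
```

Run:
```python
from h import *
show();p=slot(100,93,66);plan([(p,5,0,10),(slot(100,93+120,66),5,0,30)])
```

```text
t 19.73 p [481.2 296.6  68.4] xyaw 4.7 xlift 0.1 zdown [ 0.001  0.002 -1.   ] F [-0.2  0.3 -2.9] op 40.1 j [0.53 0.56 1.85 0.   0.73 0.45]
((np.float64(480.63831880270186), np.float64(299.51398573364236), 66), 5, 0)
   [-0.0003, -0.0029, 0.0024, -0.1, -0.1, -0.3]
((np.float64(361.0949550316924), np.float64(289.0552966039234), 66), 5, 0)
   [-0.03, 0.0, 0.0, 0.0, 0.0, 0.0]
   [-0.03, 0.0, 0.0, 0.0, 0.0, 0.0]
   [-0.03, 0.0, 0.0, 0.0, 0.0, 0.0]
   [-0.03, 0.0, 0.0, 0.0, 0.0, 0.0]
```

>>> move_arm --pt "-0.01 0 0.002 0 0 0" --pt "-0.02 0 0 0 0 0" --pt "-0.03 0 0 0 0 0" --pt "-0.03 0 0 0 0 0" --pt "-0.02 0 0 0 0 0" --pt "0 0 0 0 0 0"

```text
time: 20.48
position: [365.2, 286.6, 66.3]
tool_rot: [-3.138, -0.129, -0.003]
wrist_force: [-0.7, 0.5, -2.4]
opening: 39.5
```

```bash
cat >> h.py <<'E'
def rings(tag,x0=0,x1=512):
    im=read_camera("top");np.save(tag,im);mt=camera_model("top")
    hsv=cv2.cvtColor(im,cv2.COLOR_RGB2HSV)
    w=(hsv[...,1]>70)&(hsv[...,2]>110)&(hsv[...,0]<25); w[:150]=0;w[250:]=0
    for c,st,m in blobs(w,60):
        if not 130<c[0]<440: continue
        cnt=max(cv2.findContours(m.astype(np.uint8),0,1)[0],key=len)
        P=np.array([ray(mt,*q[0],50)[:2] for q in cnt],np.float32);r=cv2.minAreaRect(P)
        p=ray(mt,*c,50)[:2];d=p-mid
        print("ring",p.round(),st[4],"rect",np.round(r[1]),round(r[2]),"tray",(d@u5).round(),(d@v5).round())
E
python3 - <<'E'
from h import *
show();rings("t3.npy")
a=np.radians(-28);b=np.array([591,-265])-175*np.array([np.cos(a),np.sin(a)]);print(b)
plan([((400,250,120),5,0,45),((430,-50,120),-12,0,55),((*b,120),-28,0,55),((*b,53),-28,0,35)])
E
```

```text
t 20.48 p [365.2 286.6  66.3] xyaw 4.7 xlift 0.1 zdown [ 0.002  0.001 -1.   ] F [-0.7  0.5 -2.4] op 39.5 j [0.64 0.46 2.07 0.   0.61 0.56]
ring [ 733. -280.] 123 rect [50. 37.] 90 tray 108.0 -499.0
ring [ 589. -261.] 234 rect [51. 52.] 62 tray -34.0 -468.0
ring [ 572. -343.] 221 rect [49. 47.] 88 tray -58.0 -548.0
ring [568. 306.] 218 rect [46. 49.] 1 tray -6.0 99.0
ring [ 546. -429.] 225 rect [49. 54.] 54 tray -91.0 -631.0
[ 436.48417125 -182.84247651]
((400, 250, 120), 5, 0)
   [0.0153, 0.0198, -0.0268, -0.1, -0.1, -0.2]
   [0.0152, 0.0199, -0.0268, -0.1, -0.1, -0.2]
((430, -50, 120), -12, 0)
   [0.0006, 0.0502, 0.0, 0.0, 0.0, 2.8]
   [0.0031, 0.0502, 0.0, 0.0, 0.0, 2.8]
   [0.0056, 0.0499, 0.0, 0.0, 0.0, 2.8]
   [0.008, 0.0496, 0.0, 0.0, 0.0, 2.8]
   [0.0105, 0.0491, 0.0, 0.0, 0.0, 2.8]
   [0.0129, 0.0486, 0.0, 0.0, 0.0, 2.8]
((np.float64(436.4841712496878), np.float64(-182.8424765124691), 120), -28, 0)
   [0.0113, 0.0429, 0.0, 0.0, 0.0, 5.3]
   [0.0153, 0.0416, 0.0, 0.0, 0.0, 5.3]
   [0.0191, 0.04, 0.0, 0.0, 0.0, 5.3]
((np.float64(436.4841712496878), np.float64(-182.8424765124691), 53), -28, 0)
   [0.0, 0.0, 0.0335, 0.0, 0.0, 0.0]
   [0.0, 0.0, 0.0335, 0.0, 0.0, 0.0]
```

>>> move_arm --pt "0.005 0 -0.027 0 0 0" --pt "0.015 0.02 -0.027 0 0 0" --pt "0.0006 0.05 0 0 0 2.8" --pt "0.003 0.05 0 0 0 2.8" --pt "0.0056 0.05 0 0 0 2.8" --pt "0.008 0.05 0 0 0 2.8" --pt "0.0105 0.049 0 0 0 2.8" --pt "0.013 0.049 0 0 0 2.8" --pt "0.011 0.043 0 0 0 5.3" --pt "0.015 0.03 0 0 0 5.3"

```text
time: 21.78
position: [438.1, -120.6, 124.9]
tool_rot: [-3.067, 0.637, -0.035]
wrist_force: [1.0, -0.2, -2.3]
opening: 39.9
```

Run:
```python
from h import *
show();plan([((436,-182,100),-28,0,35),((436,-182,53),-28,0,25)])
```

```text
t 21.77 p [ 438.1 -120.6  124.9] xyaw -23.5 xlift 1.1 zdown [ 0.023  0.005 -1.   ] F [ 1.  -0.2 -2.3] op 39.9 j [-0.3   0.32  2.08  0.02  0.71  0.09]
((436, -182, 100), -28, 0)
   [0.011, 0.0288, 0.0123, -0.4, -0.5, 2.3]
   [0.0123, 0.0282, 0.0124, -0.4, -0.5, 2.3]
((436, -182, 53), -28, 0)
   [0.0, 0.0, 0.0235, 0.0, 0.0, 0.0]
   [0.0, 0.0, 0.0235, 0.0, 0.0, 0.0]
```

>>> move_arm --pt "0.01 0.026 0.012 0 -0.5 2" --pt "0.01 0.022 0.012 0 -0.5 2" --pt "0 0 0.02 0 0 0" --pt "0 0 0.018 0 0 0" --pt "0 0 0 0 0 0" --pt "0 0 0 0 0 0"

```text
time: 22.52
position: [444.0, -182.6, 63.0]
tool_rot: [-3.037, 0.76, -0.024]
wrist_force: [-0.4, 0.4, -2.3]
opening: 39.2
```

Run:
```python
from h import *
show();plan([((436,-182,53),-28,0,25)])
im=read_camera("wrist");m=camera_model("wrist");np.save("w9.npy",im)
a=np.radians(-28);u=np.array([np.cos(a),np.sin(a)]);v=np.array([-u[1],u[0]]);c=np.array([591,-265])
for q in(c-22*u+25*v,c+22*u+25*v): print(q,proj(m,(*q,0)),proj(m,(*q,50)))
cv2.imwrite("pics/w9.png",im[:,:,::-1])
```

```text
t 22.52 p [ 444.  -182.6   63. ] xyaw -28.1 xlift 0.7 zdown [ 0.018  0.007 -1.   ] F [-0.4  0.4 -2.3] op 39.2 j [-0.42  0.48  2.05  0.02  0.6   0.05]
((436, -182, 53), -28, 0)
   [-0.0075, 0.0034, 0.0099, -0.8, -0.7, -0.1]
[ 583.31194203 -232.5979358 ] [472.12404526 176.13595371] [530.26793847 194.32229055]
[ 622.16163611 -253.25468456] [536.74561692 175.99387409] [611.7395671  194.09269699]
```

Run:
```python
from h import *
im=np.load("w9.npy");hsv=cv2.cvtColor(im,cv2.COLOR_RGB2HSV)
w=(hsv[...,1]>75)&(hsv[...,0]<25)&(hsv[...,2]>60);w[:,:380]=0;w[260:]=0
for c,s,m in blobs(w,60):
    cnt=cv2.findContours(m.astype(np.uint8),0,1)[0][0];print(c.round(),s,cv2.approxPolyDP(cnt,3,True)[:,0].tolist())
```

```text
[491. 217.] [ 463  176   49   84 3402] [[474, 176], [467, 218], [477, 221], [478, 230], [465, 233], [463, 243], [486, 259], [511, 259], [511, 176]]
```

Ring B's foot corner is where predicted, within about 2 px. I'll insert the bar now.

>>> move_arm --pt "-0.002 0.003 0.01 -0.8 -0.7 0" --pt "0 0 0 0 0 0" --pt "0.016 0 0 0 0 0" --pt "0.025 0 0 0 0 0" --pt "0.025 0 0 0 0 0" --pt "0.01 0 0 0 0 0" --pt "0 0 0 0 0 0"

```text
time: 23.45
position: [514.1, -222.7, 54.4]
tool_rot: [3.047, -0.76, 0.006]
wrist_force: [-0.0, 0.7, -2.3]
opening: 39.8
```

Run:
```python
from h import *
show();p=state()["position"][:2];a=np.radians(-28);u=np.array([np.cos(a),np.sin(a)]);v=np.array([-u[1],u[0]]);d=np.array([591,-265])-p;print("along",d@u,"lat",d@v)
```

```text
t 23.45 p [ 514.1 -222.7   54.4] xyaw -28.0 xlift 0.2 zdown [ 0.004 -0.002 -1.   ] F [-0.   0.7 -2.3] op 39.8 j [-0.43  0.57  1.87 -0.    0.69  0.06]
along 87.80735591983246 lat -1.267516730005852
```

>>> move_arm --pt "0 0 0 0 2.5 0" --pt "0 0 0 0 2.5 0" --pt "0 0 -0.006 0 0 0" --pt "0 0 -0.012 0 0 0" --pt "0 0 -0.022 0 0 0" --pt "-0.008 0 -0.025 0 0 0" --pt "-0.008 0 -0.025 0 0 0" --pt "-0.004 0 -0.015 0 0 0" --pt "0 0 0 0 0 0"

```text
time: 24.58
position: [484.9, -207.1, 163.7]
tool_rot: [3.025, -0.754, 0.133]
wrist_force: [0.6, -0.2, -3.8]
opening: 39.8
```

Run:
```python
from h import *
show();im=read_camera("wrist");np.save("w10.npy",im);hsv=cv2.cvtColor(im,cv2.COLOR_RGB2HSV)
w=(hsv[...,1]>75)&(hsv[...,0]<25)&(hsv[...,2]>60);w[:,:320]=0;w[260:]=0
for c,s,m in blobs(w,60):print(c.round(),s)
plan([((470,-60,158),-10,5,38),((462,60,158),-2,5,38),(slot(40,88,158),5,5,38)])
print(slot(40,88,158))
```

```text
t 24.57 p [ 484.9 -207.1  163.7] xyaw -28.0 xlift 5.0 zdown [ 0.078 -0.041 -0.996] F [ 0.6 -0.2 -3.8] op 39.8 j [-0.42  0.33  1.95 -0.01  0.78  0.07]
[502. 122.] [489  99  23  47 694]
[405. 213.] [ 351  170  112   90 8206]
((470, -60, 158), -10, 5)
   [-0.0206, -0.0307, -0.0005, 0.4, 0.0, -4.5]
   [-0.0181, -0.0322, -0.0003, 0.4, 0.0, -4.5]
   [-0.0155, -0.0336, -0.0001, 0.4, 0.0, -4.5]
   [-0.0128, -0.0347, 0.0001, 0.4, 0.0, -4.5]
((462, 60, 158), -2, 5)
   [-0.0072, -0.0292, -0.0006, 0.2, 0.0, -2.0]
   [-0.0061, -0.0294, -0.0005, 0.2, 0.0, -2.0]
   [-0.0051, -0.0296, -0.0004, 0.2, 0.0, -2.0]
   [-0.0041, -0.0298, -0.0004, 0.2, 0.0, -2.0]
((np.float64(490.8486368580201), np.float64(240.1780825618759), 158), 5, 5)
   [0.0045, -0.0362, 0.0004, 0.1, 0.0, -1.4]
   [0.0054, -0.0361, 0.0005, 0.1, 0.0, -1.4]
   [0.0062, -0.036, 0.0005, 0.1, 0.0, -1.4]
   [0.0071, -0.0358, 0.0006, 0.1, 0.0, -1.4]
   [0.008, -0.0356, 0.0007, 0.1, 0.0, -1.4]
(np.float64(490.8486368580201), np.float64(240.1780825618759), 158)
```

>>> move_arm --pt "-0.015 -0.022 0 0.4 0 -4.5" --pt "-0.019 -0.032 0 0.4 0 -4.5" --pt "-0.016 -0.034 0 0.4 0 -4.5" --pt "-0.013 -0.035 0 0.4 0 -4.5" --pt "-0.0075 -0.03 0 0.2 0 -2" --pt "-0.006 -0.03 0 0.2 0 -2" --pt "-0.005 -0.03 0 0.2 0 -2" --pt "-0.004 -0.03 0 0.2 0 -2" --pt "0.002 -0.034 0 0.1 0 -1.4" --pt "0.004 -0.036 0 0.1 0 -1.4"

```text
time: 25.88
position: [464.3, 129.9, 147.8]
tool_rot: [-3.136, -0.043, -0.116]
wrist_force: [0.2, -0.6, -2.3]
opening: 40.0
```

Run:
```python
from h import *
show();plan([(slot(40,88,158),5,5,38)])
```

```text
t 25.88 p [464.3 129.9 147.8] xyaw 1.6 xlift 4.3 zdown [ 0.074  0.004 -0.997] F [ 0.2 -0.6 -2.3] op 40.0 j [ 0.26  0.3   2.04 -0.02  0.73  0.25]
((np.float64(490.8486368580201), np.float64(240.1780825618759), 158), 5, 5)
   [0.0101, -0.0365, -0.0026, 0.1, 0.2, -1.1]
   [0.0108, -0.0363, -0.0025, 0.1, 0.2, -1.1]
   [0.0115, -0.0361, -0.0024, 0.1, 0.2, -1.1]
```

>>> move_arm --pt "0.009 -0.034 -0.004 0 0.2 -1" --pt "0.01 -0.034 -0.003 0 0.2 -1" --pt "0.01 -0.03 -0.002 0 0.2 -1" --pt "0.002 -0.006 0 0 0 0" --pt "0 0 0 0 0 0" --pt "0 0 0 0 0 0"

```text
time: 26.62
position: [488.0, 238.9, 153.4]
tool_rot: [3.134, 0.132, 0.119]
wrist_force: [0.5, -0.3, -3.2]
opening: 40.0
```

Run:
```python
from h import *
show();p=slot(40,88,158);plan([((p[0],p[1],90),5,5,25),((p[0],p[1],80),5,0,15)])
```

```text
t 26.62 p [488.  238.9 153.4] xyaw 4.8 xlift 4.3 zdown [ 0.076  0.    -0.997] F [ 0.5 -0.3 -3.2] op 40.0 j [ 0.45  0.37  1.91 -0.05  0.79  0.4 ]
((np.float64(490.8486368580201), np.float64(240.1780825618759), 90), 5, 5)
   [-0.0006, -0.0005, 0.0212, 0.1, 0.2, -0.1]
   [-0.0007, -0.0004, 0.0212, 0.1, 0.2, -0.1]
   [-0.0008, -0.0004, 0.0212, 0.1, 0.2, -0.1]
((np.float64(490.8486368580201), np.float64(240.1780825618759), 80), 5, 0)
   [-0.0009, 0.0, 0.01, 0.0, -5.0, 0.0]
```

>>> move_arm --pt "0 -0.001 0.02 0 0.2 0" --pt "0 0 0.021 0 0.2 0" --pt "0 0 0.019 0 0.2 0" --pt "0 0 0 0 0 0" --pt "0 0 0.003 0 -2.5 0" --pt "0 0 0.002 0 -2.5 0" --pt "0 0 0.006 0 0 0" --pt "0 0 0.006 0 0 0" --pt "0 0 0 0 0 0"

```text
time: 27.75
position: [493.0, 233.5, 77.0]
tool_rot: [3.133, 0.119, -0.002]
wrist_force: [-0.6, -0.0, -3.3]
opening: 39.6
```

Run:
```python
from h import *
show()
```

```text
t 27.75 p [493.  233.5  77. ] xyaw 4.4 xlift -0.1 zdown [-0.001 -0.006 -1.   ] F [-0.6 -0.  -3.3] op 39.6 j [ 0.42  0.52  1.89 -0.01  0.73  0.35]
```

>>> move_arm --pt "0 0 0.006 0 0 0" --pt "0 0 0.005 0 0 0" --pt "0 0 0 0 0 0" --pt "-0.01 0 0 0 0 0" --pt "-0.02 0 0 0 0 0" --pt "-0.03 0 0 0 0 0" --pt "-0.03 0 0 0 0 0" --pt "-0.02 0 0 0 0 0" --pt "0 0 0 0 0 0"

```text
time: 28.88
position: [377.0, 224.2, 66.0]
tool_rot: [3.133, 0.12, -0.002]
wrist_force: [0.8, -0.0, -2.4]
opening: 39.8
```

Run:
```python
from h import *
show();rings("t4.npy")
a=np.radians(-4);b=np.array([574,-347])-175*np.array([np.cos(a),np.sin(a)]);print(b)
plan([((390,200,120),2,0,45),((410,-100,110),-2,0,52),((*b,100),-4,0,52),((*b,53),-4,0,35)])
```

```text
t 28.88 p [377.  224.2  66. ] xyaw 4.4 xlift -0.1 zdown [-0.001 -0.006 -1.   ] F [ 0.8 -0.  -2.4] op 39.8 j [ 0.51  0.44  2.12 -0.01  0.59  0.44]
ring [ 733. -280.] 122 rect [50. 37.] 90 tray 108.0 -499.0
ring [581. 243.] 216 rect [46. 51.] 6 tray 2.0 35.0
ring [ 572. -440.] 236 rect [52. 55.] 55 tray -66.0 -645.0
ring [ 572. -343.] 219 rect [49. 46.] 88 tray -58.0 -548.0
ring [568. 306.] 220 rect [46. 53.] 1 tray -6.0 99.0
[ 399.4262912  -334.79261709]
((390, 200, 120), 2, 0)
   [0.0049, 0.0129, -0.0269, 0.2, 0.0, 1.2]
   [0.0052, 0.0127, -0.0269, 0.2, 0.0, 1.2]
((410, -100, 110), -2, 0)
   [0.0016, 0.0501, 0.0017, 0.0, 0.0, 0.7]
   [0.0022, 0.0501, 0.0017, 0.0, 0.0, 0.7]
   [0.0028, 0.05, 0.0017, 0.0, 0.0, 0.7]
   [0.0033, 0.05, 0.0017, 0.0, 0.0, 0.7]
   [0.0039, 0.05, 0.0017, 0.0, 0.0, 0.7]
   [0.0045, 0.0499, 0.0017, 0.0, 0.0, 0.7]
((np.float64(399.4262912045308), np.float64(-334.79261709477805), 100), -4, 0)
   [-0.0005, 0.047, 0.002, 0.0, 0.0, 0.4]
   [-0.0001, 0.047, 0.002, 0.0, 0.0, 0.4]
   [0.0002, 0.047, 0.002, 0.0, 0.0, 0.4]
   [0.0005, 0.047, 0.002, 0.0, 0.0, 0.4]
   [0.0008, 0.047, 0.002, 0.0, 0.0, 0.4]
((np.float64(399.4262912045308), np.float64(-334.79261709477805), 53), -4, 0)
   [0.0, 0.0, 0.0235, 0.0, 0.0, 0.0]
   [0.0, 0.0, 0.0235, 0.0, 0.0, 0.0]
```

>>> move_arm --pt "0.005 0 -0.027 0 0 0" --pt "0.005 0.02 -0.025 0 0 1.2" --pt "0.0016 0.05 0.002 0 0 0.7" --pt "0.0022 0.05 0.002 0 0 0.7" --pt "0.0028 0.05 0.002 0 0 0.7" --pt "0.0033 0.05 0.002 0 0 0.7" --pt "0.004 0.05 0.002 0 0 0.7" --pt "0.0045 0.05 0.002 0 0 0.7" --pt "0 0.047 0.002 0 0 0.5" --pt "0 0.047 0.002 0 0 0.5"

```text
time: 30.18
position: [430.4, -200.4, 109.8]
tool_rot: [3.136, -0.055, 0.036]
wrist_force: [0.3, -0.2, -2.5]
opening: 39.6
```

Run:
```python
from h import *
show();plan([((400,-335,85),-4,0,45),((400,-335,53),-4,0,20)])
```

```text
t 30.18 p [ 430.4 -200.4  109.8] xyaw -2.0 xlift 1.3 zdown [ 0.023 -0.005 -1.   ] F [ 0.3 -0.2 -2.5] op 39.6 j [-0.46  0.38  2.05  0.01  0.69 -0.44]
((400, -335, 85), -4, 0)
   [-0.0066, 0.0339, 0.0062, 0.1, -0.3, 0.5]
   [-0.0062, 0.0339, 0.0062, 0.1, -0.3, 0.5]
   [-0.0059, 0.034, 0.0062, 0.1, -0.3, 0.5]
   [-0.0056, 0.0341, 0.0062, 0.1, -0.3, 0.5]
((400, -335, 53), -4, 0)
   [0.0, 0.0, 0.016, 0.0, 0.0, 0.0]
   [0.0, 0.0, 0.016, 0.0, 0.0, 0.0]
```

>>> move_arm --pt "-0.009 0.034 0.006 0 -0.3 0.5" --pt "-0.009 0.034 0.006 0 -0.3 0.5" --pt "-0.009 0.034 0.006 0 -0.3 0.5" --pt "-0.006 0.02 0.005 0 -0.3 0.5" --pt "0 0 0.012 0 0 0" --pt "0 0 0.01 0 0 0" --pt "0 0 0 0 0 0" --pt "0 0 0 0 0 0"

```text
time: 31.18
position: [395.6, -333.5, 64.1]
tool_rot: [3.13, -0.121, 0.014]
wrist_force: [-1.2, 0.2, -3.2]
opening: 39.9
```

```bash
cat >> h.py <<'E'
def ringcheck(c,yaw,tag):
    """compare predicted and seen foot corner of the ring in the wrist view; print offsets"""
    show();im=read_camera("wrist");m=camera_model("wrist");np.save(tag,im)
    a=np.radians(yaw);u=np.array([np.cos(a),np.sin(a)]);v=np.array([-u[1],u[0]]);c=np.array(c)
    d=c-state()["position"][:2];print("along",(d@u).round(1),"lat(+left)",(d@v).round(1))
    q=c-22*u+25*v;print("foot corner expected",proj(m,(*q,0)),"far",proj(m,(*(c+22*u+25*v),0)))
    hsv=cv2.cvtColor(im,cv2.COLOR_RGB2HSV);w=(hsv[...,1]>75)&(hsv[...,0]<25)&(hsv[...,2]>60);w[:,:310]=0;w[260:]=0
    for b,s,mk in blobs(w,60):
        cnt=max(cv2.findContours(mk.astype(np.uint8),0,1)[0],key=len);P=cv2.approxPolyDP(cnt,3,True)[:,0];print(P.tolist())
        t=P[P[:,1].argmin()];print("  top px as floor point",ray(m,*t,0).round(1),"want",q.round(1))
E
python3 - <<'E'
from h import *
ringcheck((574,-347),-4,"w11.npy");plan([((400,-335,53),-4,0,25)])
E
```

```text
t 31.18 p [ 395.6 -333.5   64.1] xyaw -4.4 xlift 0.5 zdown [ 0.009 -0.01  -1.   ] F [-1.2  0.2 -3.2] op 39.9 j [-0.72  0.51  1.97 -0.    0.65 -0.64]
along 178.9 lat(+left) -1.1
foot corner expected [489.25437772 168.75684158] far [554.43989505 168.27029564]
[[494, 165], [478, 233], [511, 254], [511, 166]]
  top px as floor point [ 556.7 -318.2    0. ] want [ 553.8 -320.5]
((400, -335, 53), -4, 0)
   [0.0044, 0.0012, 0.0112, 0.5, -0.5, -0.4]
```

>>> move_arm --pt "0.003 0 0.011 0.3 -0.5 0" --pt "0.016 0 0 0 0 0" --pt "0.025 0 0 0 0 0" --pt "0.025 0 0 0 0 0" --pt "0.016 0 0 0 0 0" --pt "0 0 0 0 0 0" --pt "0 0 0 0 0 0"

```text
time: 32.1
position: [487.1, -339.6, 52.7]
tool_rot: [3.135, -0.118, 0.002]
wrist_force: [0.3, 0.2, -2.9]
opening: 39.9
```

Run:
```python
from h import *
ringcheck((577,-345),-4,"w12.npy")
```

```text
t 32.1 p [ 487.1 -339.6   52.7] xyaw -4.3 xlift 0.1 zdown [ 0.001 -0.004 -1.   ] F [ 0.3  0.2 -2.9] op 39.9 j [-0.63  0.61  1.79 -0.    0.73 -0.55]
along 90.0 lat(+left) 1.0
foot corner expected [363.41232863 170.64513237] far [432.71811885 170.33878139]
[[362, 171], [356, 218], [384, 219], [381, 233], [354, 233], [353, 242], [362, 256], [450, 259], [430, 255], [442, 253], [444, 247], [449, 254], [451, 238], [455, 239], [452, 233], [460, 200], [454, 203], [452, 194], [473, 193], [456, 257], [463, 259], [477, 193], [429, 173]]
  top px as floor point [ 555.9 -318.7    0. ] want [ 556.8 -318.5]
```

>>> move_arm --pt "0 0 0 0 2.5 0" --pt "0 0 0 0 2.5 0" --pt "0 0 -0.006 0 0 0" --pt "0 0 -0.012 0 0 0" --pt "0 0 -0.022 0 0 0" --pt "-0.006 -0.005 -0.025 0 0 0" --pt "-0.006 -0.015 -0.025 0 0 0" --pt "-0.003 -0.025 -0.015 0 0 -0.8" --pt "0.001 -0.035 0 0 0 -0.8" --pt "0.001 -0.037 0 0 0 -0.8"

```text
time: 33.4
position: [469.7, -220.8, 165.1]
tool_rot: [3.125, -0.06, 0.139]
wrist_force: [-0.0, 0.2, -3.8]
opening: 39.8
```

Run:
```python
from h import *
show();print(slot(-40,90,160));plan([((460,-100,160),0,5,38),(slot(-40,90,160),5,5,38)])
```

```text
t 33.4 p [ 469.7 -220.8  165.1] xyaw -2.2 xlift 5.1 zdown [ 0.088 -0.014 -0.996] F [-0.   0.2 -3.8] op 39.8 j [-0.48  0.32  1.96  0.04  0.78 -0.47]
(np.float64(495.82870688164917), np.float64(160.30819522904096), 160)
((460, -100, 160), 0, 5)
   [-0.0037, -0.0301, 0.0006, 0.2, 0.0, -0.5]
   [-0.0034, -0.0301, 0.0007, 0.2, 0.0, -0.5]
   [-0.0031, -0.0302, 0.0008, 0.2, 0.0, -0.5]
   [-0.0028, -0.0302, 0.001, 0.2, 0.0, -0.5]
((np.float64(495.82870688164917), np.float64(160.30819522904096), 160), 5, 5)
   [0.0051, -0.0372, 0.0004, 0.1, 0.0, -0.7]
   [0.0056, -0.0371, 0.0005, 0.1, 0.0, -0.7]
   [0.006, -0.037, 0.0005, 0.1, 0.0, -0.7]
   [0.0065, -0.037, 0.0006, 0.1, 0.0, -0.7]
   [0.0069, -0.0369, 0.0006, 0.1, 0.0, -0.7]
   [0.0074, -0.0368, 0.0006, 0.1, 0.0, -0.7]
   [0.0079, -0.0367, 0.0007, 0.1, 0.0, -0.7]
```

>>> move_arm --pt "-0.004 -0.034 0 0.2 0 -0.5" --pt "-0.004 -0.034 0 0.2 0 -0.5" --pt "-0.003 -0.034 0 0.2 0 -0.5" --pt "0.001 -0.036 0 0.1 0 -0.7" --pt "0.004 -0.037 0 0.1 0 -0.7" --pt "0.006 -0.037 0 0.1 0 -0.7" --pt "0.006 -0.037 0 0.1 0 -0.7" --pt "0.007 -0.036 0 0.1 0 -0.7" --pt "0.007 -0.036 0 0.1 0 -0.7" --pt "0.006 -0.03 0 0.1 0 -0.7"

```text
time: 34.65
position: [493.4, 142.7, 176.2]
tool_rot: [3.136, 0.121, 0.148]
wrist_force: [0.4, -0.4, -3.3]
opening: 39.7
```

Run:
```python
from h import *
show();p=slot(-43,90,155);plan([(p,5,5,30),((p[0],p[1],88),5,5,20)])
```

```text
t 34.65 p [493.4 142.7 176.2] xyaw 4.4 xlift 5.4 zdown [ 0.094  0.003 -0.996] F [ 0.4 -0.4 -3.3] op 39.7 j [ 0.27  0.29  1.97 -0.03  0.79  0.22]
((np.float64(496.09017410989213), np.float64(157.31961113476572), 155), 5, 5)
   [0.0018, -0.0145, 0.0214, 0.3, -0.4, -0.6]
((np.float64(496.09017410989213), np.float64(157.31961113476572), 88), 5, 5)
   [-0.0015, 0.0, 0.0167, 0.0, 0.0, 0.0]
   [-0.0015, 0.0, 0.0167, 0.0, 0.0, 0.0]
   [-0.0015, 0.0, 0.0167, 0.0, 0.0, 0.0]
   [-0.0015, 0.0, 0.0167, 0.0, 0.0, 0.0]
```

>>> move_arm --pt "0.001 -0.008 0.015 0.3 -0.4 -0.6" --pt "0 0 0.018 0 0 0" --pt "0 0 0.018 0 0 0" --pt "0 0 0.016 0 0 0" --pt "0 0 0 0 0 0"

```text
time: 35.28
position: [499.6, 151.3, 107.6]
tool_rot: [-3.133, -0.143, -0.135]
wrist_force: [-1.0, -1.3, -3.0]
opening: 39.8
```

Run:
```python
from h import *
show();p=slot(-43,90,155);plan([((p[0],p[1],88),5,5,20),((p[0],p[1],78),5,0,15)])
```

```text
t 35.27 p [499.6 151.3 107.6] xyaw 5.2 xlift 4.9 zdown [ 0.086  0.007 -0.996] F [-1.  -1.3 -3. ] op 39.8 j [ 0.28  0.42  1.99 -0.03  0.65  0.21]
((np.float64(496.09017410989213), np.float64(157.31961113476572), 88), 5, 5)
   [-0.0023, -0.0032, 0.0097, 0.0, 0.0, 0.1]
   [-0.0023, -0.0032, 0.0097, 0.0, 0.0, 0.1]
((np.float64(496.09017410989213), np.float64(157.31961113476572), 78), 5, 0)
   [-0.0009, 0.0, 0.01, 0.0, -5.0, 0.0]
```

>>> move_arm --pt "-0.0023 -0.003 0.01 0 0 0" --pt "-0.0023 -0.003 0.01 0 0 0" --pt "0 -0.001 0.003 0 -2.5 0" --pt "0 -0.001 0.003 0 -2.5 0" --pt "0 0 0.005 0 0 0" --pt "0 0 0.005 0 0 0" --pt "0 0 0 0 0 0"

```text
time: 36.15
position: [495.9, 159.6, 69.0]
tool_rot: [3.137, 0.143, -0.001]
wrist_force: [0.8, -0.0, -2.4]
opening: 39.8
```

Run:
```python
from h import *
show();d=state()["position"][:2]-mid;print(d@u5+90,d@v5)
```

```text
t 36.15 p [495.9 159.6  69. ] xyaw 5.2 xlift -0.0 zdown [-0.001 -0.001 -1.   ] F [ 0.8 -0.  -2.4] op 39.8 j [ 0.29  0.51  1.95 -0.    0.68  0.2 ]
-0.0010278048266485484 -40.717450204552314
```

>>> move_arm --pt "0 0 0.002 0 0 0" --pt "-0.012 0 0 0 0 0" --pt "-0.022 0 0 0 0 0" --pt "-0.03 0 0 0 0 0" --pt "-0.03 0 0 0 0 0" --pt "-0.015 0 0 0 0 0" --pt "0 0 0 0 0 0"

```text
time: 37.02
position: [381.3, 148.8, 67.7]
tool_rot: [3.138, 0.143, 0.001]
wrist_force: [0.4, 0.2, -2.7]
opening: 39.9
```

Run:
```python
from h import *
show();rings("t5.npy");im=np.load("t5.npy")
cv2.imwrite("pics/t5.png",cv2.resize(np.hstack([im[150:230,150:250,::-1],im[150:230,330:430,::-1]]),(800,320),interpolation=2))
a=np.radians(-36);b=np.array([575,-444])-178*np.array([np.cos(a),np.sin(a)]);print(b)
plan([((390,120,115),0,0,45),((*b,100),-36,0,52),((*b,53),-36,0,35)])
```

```text
t 37.02 p [381.3 148.8  67.7] xyaw 5.2 xlift 0.0 zdown [ 0.001 -0.001 -1.   ] F [ 0.4  0.2 -2.7] op 39.9 j [ 0.34  0.4   2.19 -0.    0.55  0.25]
ring [ 733. -280.] 123 rect [50. 37.] 90 tray 108.0 -499.0
ring [581. 243.] 216 rect [46. 51.] 6 tray 2.0 35.0
ring [582. 166.] 217 rect [50. 43.] 90 tray -3.0 -42.0
ring [ 572. -440.] 237 rect [50. 55.] 55 tray -66.0 -645.0
ring [568. 306.] 219 rect [46. 53.] 1 tray -6.0 99.0
[ 430.994975   -339.37422509]
((390, 120, 115), 0, 0)
   [0.0026, 0.0148, -0.0236, 0.0, -0.1, 2.6]
   [0.0032, 0.0147, -0.0236, 0.0, -0.1, 2.6]
((np.float64(430.9949750012594), np.float64(-339.37422509193976), 100), -36, 0)
   [0.0046, 0.051, 0.0017, 0.0, 0.0, 4.0]
   [0.0081, 0.0506, 0.0017, 0.0, 0.0, 4.0]
   [0.0116, 0.0499, 0.0017, 0.0, 0.0, 4.0]
   [0.0151, 0.049, 0.0017, 0.0, 0.0, 4.0]
   [0.0184, 0.0478, 0.0017, 0.0, 0.0, 4.0]
   [0.0217, 0.0464, 0.0017, 0.0, 0.0, 4.0]
   [0.0249, 0.0448, 0.0017, 0.0, 0.0, 4.0]
   [0.028, 0.0429, 0.0017, 0.0, 0.0, 4.0]
   [0.0309, 0.0409, 0.0017, 0.0, 0.0, 4.0]
((np.float64(430.9949750012594), np.float64(-339.37422509193976), 53), -36, 0)
   [0.0, 0.0, 0.0235, 0.0, 0.0, 0.0]
   [0.0, 0.0, 0.0235, 0.0, 0.0, 0.0]
```

View pics/t5.png

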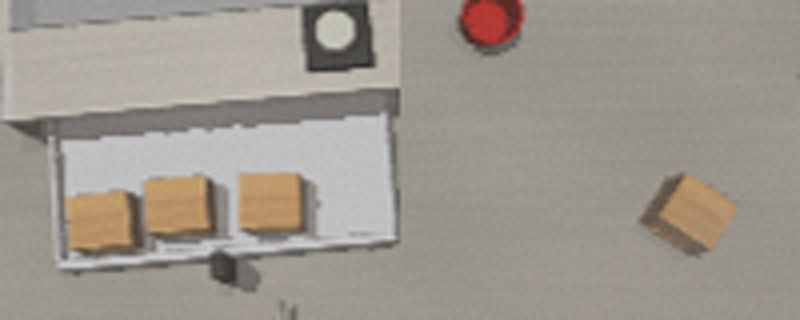

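Three rings lie side by side in the tray at crop positions (100,220), (180,205) and (270,200). Ring D was knocked and now lies at (695,213) in the right crop, still yawed about −36°.

>>> move_arm --pt "0.0026 0.01 -0.024 0 0 2.6" --pt "0.003 0.02 -0.02 0 0 2.6" --pt "0.0046 0.046 0.0017 0 0 4" --pt "0.008 0.05 0.0017 0 0 4" --pt "0.0116 0.05 0.0017 0 0 4" --pt "0.015 0.049 0.0017 0 0 4" --pt "0.018 0.048 0.0017 0 0 4" --pt "0.022 0.046 0.0017 0 0 4" --pt "0.025 0.045 0.0017 0 0 4" --pt "0.024 0.036 0.0017 0 0 4"

```text
time: 38.33
position: [440.7, -291.6, 103.9]
tool_rot: [-3.009, 0.891, -0.039]
wrist_force: [-0.1, 0.2, -2.8]
opening: 39.9
```

Run:
```python
from h import *
show();plan([((431,-339,80),-36,0,45),((431,-339,53),-36,0,20)])
```

```text
t 38.33 p [ 440.7 -291.6  103.9] xyaw -33.0 xlift 1.3 zdown [ 0.025 -0.004 -1.   ] F [-0.1  0.2 -2.8] op 39.9 j [-0.61  0.45  1.94  0.02  0.73 -0.05]
((431, -339, 80), -36, 0)
   [0.0086, 0.0227, 0.0119, -0.3, -0.6, 1.5]
   [0.0093, 0.0224, 0.0119, -0.3, -0.6, 1.5]
((431, -339, 53), -36, 0)
   [0.0, 0.0, 0.0135, 0.0, 0.0, 0.0]
   [0.0, 0.0, 0.0135, 0.0, 0.0, 0.0]
```

>>> move_arm --pt "0.003 0.02 0.012 -0.3 -0.6 1" --pt "0.004 0.02 0.012 -0.3 -0.6 1" --pt "0 0 0.01 0 0 0" --pt "0 0 0.009 0 0 0" --pt "0 0 0 0 0 0" --pt "0 0 0 0 0 0"

```text
time: 39.08
position: [427.7, -335.1, 58.8]
tool_rot: [2.992, -0.951, 0.009]
wrist_force: [-0.7, 0.3, -1.9]
opening: 39.7
```

Run:
```python
from h import *
ringcheck((575,-444),-36,"w13.npy");plan([((431,-339,53),-36,0,45)])
```

```text
t 39.08 p [ 427.7 -335.1   58.8] xyaw -35.3 xlift 0.3 zdown [ 0.005 -0.004 -1.   ] F [-0.7  0.3 -1.9] op 39.7 j [-0.69  0.55  1.91  0.    0.68 -0.07]
along 183.2 lat(+left) -1.5
foot corner expected [500.79900598 176.38551192] far [567.08068414 177.25099298]
[[501, 182], [490, 248], [511, 259], [511, 179]]
  top px as floor point [ 576.7 -416.4    0. ] want [ 571.9 -410.8]
((431, -339, 53), -36, 0)
   [0.005, 0.0012, 0.0058, 0.0, -0.3, 0.7]
```

>>> move_arm --pt "0.006 0.005 0.005 0 -0.3 0" --pt "0.01 0 0 0 0 0" --pt "0 0 0 0 0 0" --pt "0 0 0 0 0 0"

```text
time: 39.62
position: [439.7, -349.7, 54.5]
tool_rot: [2.993, -0.95, 0.003]
wrist_force: [-0.2, 0.8, -2.2]
opening: 39.8
```

Run:
```python
from h import *
ringcheck((572,-448),-36,"w14.npy")
im=np.load("w14.npy");hsv=cv2.cvtColor(im,cv2.COLOR_RGB2HSV);w=(hsv[...,1]>75)&(hsv[...,0]<25)&(hsv[...,2]>60)
m=camera_model("wrist");P=[]
for u in range(472,512,4):
    r=np.where(w[120:260,u])[0]
    if len(r):P.append(ray(m,u,120+r[0],0)[:2]);print(u,120+r[0],P[-1].round(1))
```

```text
t 39.62 p [ 439.7 -349.7   54.5] xyaw -35.2 xlift 0.1 zdown [ 0.002 -0.002 -1.   ] F [-0.2  0.8 -2.2] op 39.8 j [-0.69  0.58  1.86 -0.    0.7  -0.08]
along 164.8 lat(+left) -1.8
foot corner expected [477.63199501 178.19881868] far [545.49614921 179.18340839]
[[481, 174], [474, 215], [478, 230], [471, 234], [470, 245], [490, 259], [511, 259], [511, 173]]
  top px as floor point [ 588.  -424.1    0. ] want [ 568.9 -414.8]
472 233 [ 549.2 -447.1]
476 201 [ 561.3 -428.2]
480 175 [ 571.1 -413.8]
484 174 [ 573.5 -414.7]
488 174 [ 575.6 -416.2]
492 174 [ 577.7 -417.6]
496 173 [ 580.1 -418.5]
500 174 [ 581.9 -420.6]
504 174 [ 584.  -422.1]
508 173 [ 586.4 -423. ]
```

>>> move_arm --pt "0.016 0.001 0 0 0 0" --pt "0.025 0 0 0 0 0" --pt "0.02 0 0 0 0 0" --pt "0.01 0 0 0 0 0" --pt "0 0 0 0 0 0" --pt "0 0 0 0 0 0"

```text
time: 40.42
position: [500.4, -394.1, 54.7]
tool_rot: [2.993, -0.95, 0.004]
wrist_force: [0.0, -0.0, -2.2]
opening: 40.0
```

Run:
```python
from h import *
ringcheck((575.3,-446.8),-34.5,"w15.npy")
```

```text
t 40.42 p [ 500.4 -394.1   54.7] xyaw -35.2 xlift 0.2 zdown [ 0.002 -0.002 -1.   ] F [ 0.  -0.  -2.2] op 40.0 j [-0.69  0.66  1.69 -0.    0.79 -0.07]
along 91.6 lat(+left) -1.1
foot corner expected [363.63678733 172.60123202] far [432.12705957 171.82138063]
[[363, 172], [360, 218], [387, 219], [385, 233], [359, 233], [358, 242], [366, 255], [467, 259], [477, 189], [431, 171]]
  top px as floor point [ 607.2 -437.8    0. ] want [ 571.3 -413.7]
```

>>> move_arm --pt "0 0 0 0 2.5 0" --pt "0 0 0 0 2.5 0" --pt "0 0 -0.006 0 0 0" --pt "0 0 -0.012 0 0 0" --pt "-0.003 0 -0.022 0 0 0" --pt "-0.006 -0.002 -0.025 0 0 0" --pt "-0.01 -0.012 -0.025 0 0 -2" --pt "-0.016 -0.02 -0.012 0 0 -4" --pt "-0.018 -0.026 0 0.3 0 -4" --pt "-0.018 -0.03 0 0.3 0 -4"

```text
time: 41.72
position: [476.1, -273.7, 159.5]
tool_rot: [3.057, -0.566, 0.136]
wrist_force: [0.6, 0.0, -2.8]
opening: 39.9
```

Run:
```python
from h import *
show();print(slot(-100,91,158));plan([((450,-150,160),-10,5,38),(slot(-100,91,160),5,5,38)])
```

```text
t 41.73 p [ 476.1 -273.7  159.5] xyaw -20.9 xlift 5.2 zdown [ 0.081 -0.045 -0.996] F [ 0.6  0.  -2.8] op 39.9 j [-0.55  0.36  1.91  0.    0.78 -0.18]
(np.float64(500.061856748417), np.float64(100.44935760078855), 158)
((450, -150, 160), -10, 5)
   [-0.017, -0.0265, -0.002, 0.4, 0.0, -2.7]
   [-0.0158, -0.0273, -0.0018, 0.4, 0.0, -2.7]
   [-0.0145, -0.028, -0.0016, 0.4, 0.0, -2.7]
   [-0.0131, -0.0287, -0.0014, 0.4, 0.0, -2.7]
((np.float64(500.061856748417), np.float64(100.44935760078855), 160), 5, 5)
   [0.0008, -0.0365, 0.0001, 0.2, 0.0, -2.1]
   [0.0022, -0.0364, 0.0002, 0.2, 0.0, -2.1]
   [0.0035, -0.0363, 0.0003, 0.2, 0.0, -2.1]
   [0.0049, -0.0362, 0.0004, 0.2, 0.0, -2.1]
   [0.0062, -0.0359, 0.0005, 0.2, 0.0, -2.1]
   [0.0076, -0.0357, 0.0007, 0.2, 0.0, -2.1]
   [0.0089, -0.0354, 0.0008, 0.2, 0.0, -2.1]
```

>>> move_arm --pt "-0.017 -0.028 -0.001 0.4 0 -2.7" --pt "-0.016 -0.028 -0.001 0.4 0 -2.7" --pt "-0.012 -0.03 -0.001 0.4 0 -2.7" --pt "-0.008 -0.032 -0.001 0.4 0 -2.7" --pt "0.001 -0.036 0 0.2 0 -2.1" --pt "0.002 -0.037 0 0.2 0 -2.1" --pt "0.0035 -0.037 0 0.2 0 -2.1" --pt "0.005 -0.036 0 0.2 0 -2.1" --pt "0.006 -0.036 0 0.2 0 -2.1" --pt "0.0076 -0.036 0 0.2 0 -2.1"

```text
time: 42.98
position: [503.1, 81.5, 170.6]
tool_rot: [3.136, 0.09, 0.153]
wrist_force: [1.0, -0.3, -2.6]
opening: 40.1
```

Run:
```python
from h import *
show();im=read_camera("wrist");hsv=cv2.cvtColor(im,cv2.COLOR_RGB2HSV);w=(hsv[...,1]>75)&(hsv[...,0]<25)&(hsv[...,2]>60);w[:,:310]=0;w[260:]=0
for c,s,_ in blobs(w,60):print(c.round(),s)
p=slot(-102,91,155);plan([(p,5,5,38),((p[0],p[1],90),5,5,22)])
```

```text
t 42.98 p [503.1  81.5 170.6] xyaw 3.3 xlift 5.6 zdown [ 0.097  0.002 -0.995] F [ 1.  -0.3 -2.6] op 40.1 j [ 0.14  0.29  1.99 -0.02  0.77  0.1 ]
[350.  13.] [ 316    0   75   29 1953]
[346.  86.] [ 310   52   74   69 4540]
[411. 213.] [ 356  170  110   90 8438]
((np.float64(500.2361682339123), np.float64(98.45696820460506), 155), 5, 5)
   [-0.0051, -0.014, 0.0157, 0.2, -0.7, -1.6]
((np.float64(500.2361682339123), np.float64(98.45696820460506), 90), 5, 5)
   [-0.0019, 0.0, 0.0216, 0.0, 0.0, 0.0]
   [-0.0019, 0.0, 0.0216, 0.0, 0.0, 0.0]
   [-0.0019, 0.0, 0.0216, 0.0, 0.0, 0.0]
```

Ring D hangs on the bar at (411,213). I'll bring it down in the rightmost slot.

>>> move_arm --pt "-0.004 -0.006 0.01 0.2 -0.6 -1.2" --pt "0 -0.001 0.014 0 0 0" --pt "0 0 0.018 0 0 0" --pt "0 0 0.018 0 0 0" --pt "0 0 0 0 0 0"

```text
time: 43.65
position: [504.5, 90.3, 108.0]
tool_rot: [-3.133, -0.126, -0.136]
wrist_force: [-0.2, -1.0, -2.9]
opening: 39.7
```

Run:
```python
from h import *
show();p=slot(-102,91,155);plan([((p[0],p[1],90),5,5,12)])
```

```text
t 43.65 p [504.5  90.3 108. ] xyaw 4.6 xlift 5.0 zdown [ 0.086  0.006 -0.996] F [-0.2 -1.  -2.9] op 39.7 j [ 0.16  0.4   2.01 -0.01  0.64  0.09]
((np.float64(500.2361682339123), np.float64(98.45696820460506), 90), 5, 5)
   [-0.0026, -0.0043, 0.0088, 0.0, 0.0, -0.2]
   [-0.0026, -0.0043, 0.0088, 0.0, 0.0, -0.2]
```

>>> move_arm --pt "-0.0025 -0.004 0.01 0 0 0" --pt "-0.0025 -0.004 0.009 0 0 0" --pt "0 -0.001 0.003 0 -2.5 0" --pt "0 0 0.003 0 -2.5 0" --pt "0 0 0.005 0 0 0" --pt "0 0 0.005 0 0 0" --pt "0 0 0 0 0 0"

```text
time: 44.52
position: [499.8, 99.2, 70.3]
tool_rot: [3.138, 0.124, -0.002]
wrist_force: [-0.5, 0.3, -1.7]
opening: 39.5
```

Run:
```python
from h import *
show();d=state()["position"][:2]-mid;print(d@u5+91,d@v5)
```

```text
t 44.52 p [499.8  99.2  70.3] xyaw 4.5 xlift -0.1 zdown [-0.001 -0.001 -1.   ] F [-0.5  0.3 -1.7] op 39.5 j [ 0.17  0.5   1.97 -0.    0.67  0.1 ]
-0.31769010529625064 -101.18988428113984
```

>>> move_arm --pt "0 0 0.003 0 0 0" --pt "-0.012 0 0 0 0 0" --pt "-0.022 0 0 0 0 0" --pt "-0.03 0 0 0 0 0" --pt "-0.03 0 0 0 0 0" --pt "-0.015 0 0 0 0 0" --pt "0 0 0 0 0 0"

```text
time: 45.4
position: [384.9, 89.9, 67.8]
tool_rot: [3.138, 0.124, 0.0]
wrist_force: [0.7, -0.2, -2.9]
opening: 40.1
```

Run:
```python
from h import *
show();rings("t6.npy");im=np.load("t6.npy")
plan([((405,60,95),8,0,35),((455,-53,90),13.7,0,45),((455,-53,55),13.7,0,20)])
```

```text
t 45.4 p [384.9  89.9  67.8] xyaw 4.5 xlift 0.0 zdown [ 0.    -0.001 -1.   ] F [ 0.7 -0.2 -2.9] op 40.1 j [ 0.2   0.39  2.22 -0.    0.54  0.12]
ring [ 733. -280.] 123 rect [50. 37.] 90 tray 108.0 -499.0
ring [592. 104.] 213 rect [50. 43.] 90 tray 1.0 -104.0
ring [581. 243.] 217 rect [47. 51.] 6 tray 2.0 35.0
ring [582. 166.] 215 rect [50. 43.] 90 tray -3.0 -42.0
ring [568. 306.] 218 rect [46. 49.] 1 tray -6.0 99.0
((405, 60, 95), 8, 0)
   [0.0083, 0.0158, -0.0136, 0.0, 0.0, -1.7]
   [0.0079, 0.016, -0.0136, 0.0, 0.0, -1.7]
((455, -53, 90), 13.7, 0)
   [0.0113, 0.0396, 0.0017, 0.0, 0.0, -1.9]
   [0.0099, 0.04, 0.0017, 0.0, 0.0, -1.9]
   [0.0086, 0.0403, 0.0017, 0.0, 0.0, -1.9]
((455, -53, 55), 13.7, 0)
   [0.0, 0.0, 0.0175, 0.0, 0.0, 0.0]
   [0.0, 0.0, 0.0175, 0.0, 0.0, 0.0]
```

All four rings lie in the tray, at offsets of 99, 35, −42 and −104 mm. Now I'll park the rod.

>>> move_arm --pt "0.005 0.014 -0.016 0 0 -1.7" --pt "0.008 0.018 -0.015 0 0 -1.7" --pt "0.011 0.038 0 0 0 -1.9" --pt "0.01 0.036 0 0 0 -1.9" --pt "0.007 0.028 0 0 0 -1.9" --pt "0 0 0.01 0 0 0" --pt "0 0 0.01 0 0 0" --pt "0 0 0 0 0 0" --pt "0 0 0 0 0 0"

```text
time: 46.58
position: [458.9, -38.9, 80.3]
tool_rot: [3.116, 0.382, 0.019]
wrist_force: [-0.4, -0.3, -2.6]
opening: 39.6
```

Run:
```python
from h import *
show();plan([((455,-53,60),13.7,0,15),((455,-53,47),13.7,0,10)])
```

```text
t 46.58 p [458.9 -38.9  80.3] xyaw 14.0 xlift 0.7 zdown [ 0.012 -0.001 -1.   ] F [-0.4 -0.3 -2.6] op 39.6 j [-0.11  0.42  2.08  0.    0.62 -0.36]
((455, -53, 60), 13.7, 0)
   [-0.0037, 0.0063, 0.0101, 0.1, -0.3, 0.1]
   [-0.0036, 0.0063, 0.0101, 0.1, -0.3, 0.1]
((455, -53, 47), 13.7, 0)
   [0.0, 0.0, 0.0065, 0.0, 0.0, 0.0]
   [0.0, 0.0, 0.0065, 0.0, 0.0, 0.0]
```

>>> move_arm --pt "-0.0037 0.0063 0.01 0 -0.3 0" --pt "-0.0036 0.006 0.01 0 -0.4 0" --pt "0 0 0.005 0 0 0" --pt "0 0 0.003 0 0 0" --pt "0 0 0 0 0 0" --pt "0 0 0 0 0 0"

```text
time: 47.32
position: [454.5, -53.0, 50.4]
tool_rot: [3.114, 0.383, -0.002]
wrist_force: [-0.2, 0.9, -3.2]
opening: 40.1
```

Run:
```python
from h import *
show();plan([((455,-53,47),13.7,0,10)])
```

```text
t 47.33 p [454.5 -53.   50.4] xyaw 14.0 xlift -0.1 zdown [-0.001 -0.004 -1.   ] F [-0.2  0.9 -3.2] op 40.1 j [-0.14  0.48  2.09 -0.01  0.57 -0.38]
((455, -53, 47), 13.7, 0)
   [0.0005, 0.0001, 0.0034, 0.2, 0.1, 0.3]
```

>>> move_arm --pt "0 0 0.0025 0.2 0 0" --pt "0 0 0.0015 0 0 0" --pt "0 0 0 0 0 0"

```text
time: 47.7
position: [454.9, -52.9, 46.5]
tool_rot: [3.118, 0.384, -0.001]
wrist_force: [-0.6, 0.2, -3.1]
opening: 39.8
```

>>> move_arm --pt "0 0 0 0 0 0" --pt "0 0 0 0 0 0" --pt "0 0 0 0 0 0" --pt "0 0 0 0 0 0" --pt "0 0 0 0 0 0" --pt "0 0 0 0 0 0" --pt "0 0 0 0 0 0" --jaw 0.0878

```text
time: 48.58
position: [455.7, -53.0, 47.2]
tool_rot: [3.117, 0.384, 0.002]
wrist_force: [0.4, -0.5, 0.9]
opening: 87.7
```

>>> move_arm --pt "0 0 -0.015 0 0 0" --pt "0 0 -0.03 0 0 0" --pt "0 0 -0.035 0 0 0" --pt "0 0 -0.02 0 0 0" --pt "0 0 0 0 0 0"

```text
time: 49.2
position: [455.7, -53.0, 153.4]
tool_rot: [3.117, 0.384, 0.004]
wrist_force: [0.2, 0.6, 0.1]
opening: 87.9
```

Run:
```python
from h import *
show();im=read_camera("wrist");np.save("w16.npy",im);cv2.imwrite("pics/w16.png",im[:,:,::-1])
```

```text
t 49.2 p [455.7 -53.  153.4] xyaw 14.0 xlift 0.1 zdown [ 0.003 -0.001 -1.   ] F [0.2 0.6 0.1] op 87.9 j [-0.14  0.29  2.04 -0.    0.81 -0.39]
```

View pics/w16.png

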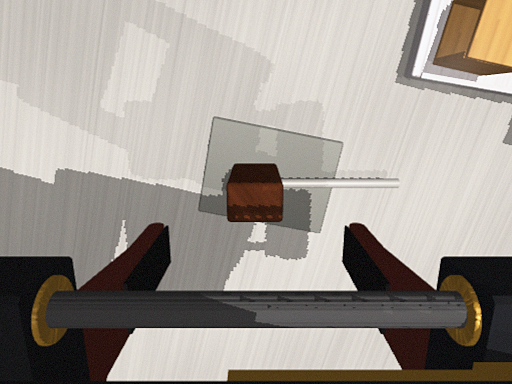

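The rod stands on the plate at (255,190). Next I'll push the tray shut with closed fingers.

Run:
```python
from h import *
plan([((485,199,150),95,0,50)])
```

```text
((485, 199, 150), 95, 0)
   [0.01, -0.0264, 0.0003, 0.0, 0.0, -9.0]
   [0.014, -0.0245, 0.0003, 0.0, 0.0, -9.0]
   [0.0177, -0.022, 0.0003, 0.0, 0.0, -9.0]
   [0.0209, -0.0189, 0.0003, 0.0, 0.0, -9.0]
   [0.0236, -0.0154, 0.0003, 0.0, 0.0, -9.0]
   [0.0257, -0.0116, 0.0003, 0.0, 0.0, -9.0]
   [0.0272, -0.0074, 0.0003, 0.0, 0.0, -9.0]
   [0.028, -0.0031, 0.0003, 0.0, 0.0, -9.0]
   [0.0282, 0.0014, 0.0003, 0.0, 0.0, -9.0]
```

>>> move_arm --pt "0.01 -0.026 0 0 0 -9" --pt "0.014 -0.0245 0 0 0 -9" --pt "0.018 -0.022 0 0 0 -9" --pt "0.021 -0.019 0 0 0 -9" --pt "0.024 -0.015 0 0 0 -9" --pt "0.026 -0.012 0 0 0 -9" --pt "0.027 -0.007 0 0 0 -9" --pt "0.026 -0.003 0 0 0 -8" --pt "0.016 0 0 0 0 -4" --pt "0 0 0 0 0 0" --jaw 0

```text
time: 50.5
position: [473.5, 191.6, 142.4]
tool_rot: [-2.188, -2.243, 0.022]
wrist_force: [-0.1, 0.0, 0.2]
opening: 0.2
```

Run:
```python
from h import *
show();plan([((485,200,75),95,0,30),((485,200,50),95,0,15)])
```

```text
t 50.5 p [473.5 191.6 142.4] xyaw 91.4 xlift -0.2 zdown [-0.016 -0.004 -1.   ] F [-0.1  0.   0.2] op 0.2 j [ 0.36  0.38  1.93  0.    0.85 -1.24]
((485, 200, 75), 95, 0)
   [0.0028, 0.0043, 0.0224, -0.3, 0.1, -1.2]
   [0.0027, 0.0042, 0.0224, -0.3, 0.1, -1.2]
   [0.0026, 0.0041, 0.0225, -0.3, 0.1, -1.2]
((485, 200, 50), 95, 0)
   [0.0, 0.0, 0.0125, 0.0, 0.0, 0.0]
   [0.0, 0.0, 0.0125, 0.0, 0.0, 0.0]
```

>>> move_arm --pt "0.0028 0.004 0.0224 -0.3 0 -1.2" --pt "0.0027 0.004 0.0224 -0.3 0 -1.2" --pt "0.0026 0.003 0.0225 -0.3 0 -1.2" --pt "0 0 0.012 0 0 0" --pt "0 0 0.008 0 0 0" --pt "0 0 0 0 0 0" --pt "0 0 0 0 0 0"

```text
time: 51.38
position: [482.0, 195.9, 50.8]
tool_rot: [2.131, 2.306, -0.01]
wrist_force: [0.3, 0.5, -0.9]
opening: 0.4
```

Run:
```python
from h import *
show();t=np.array([531,203.8]);p=state()["position"][:2];print("to tab (tray axes)",(t-p)@u5,(t-p)@v5);plan([((485,200,50),95,0,30)])
```

```text
t 51.38 p [482.  195.9  50.8] xyaw 94.5 xlift -0.3 zdown [-0.003 -0.005 -1.   ] F [ 0.3  0.5 -0.9] op 0.4 j [ 0.37  0.54  1.95 -0.01  0.65 -1.28]
to tab (tray axes) 49.54836076860359 3.6170101136881296
((485, 200, 50), 95, 0)
   [0.0039, 0.0034, 0.0007, -0.2, 0.3, -0.5]
```

>>> move_arm --pt "0.004 0.018 0 0 0.3 -0.5" --pt "0 0.01 0 0 0 0" --pt "0 0.011 0 0 0 0" --pt "0 0.012 0 0 0 0" --pt "0 0.012 0 0 0 0" --pt "0 0.012 0 0 0 0" --pt "0 0.012 0 0 0 0" --pt "0 0.012 0 0 0 0" --pt "0 0.012 0 0 0 0" --pt "0 0 0 0 0 0"

```text
time: 52.62
position: [598.2, 209.7, 51.9]
tool_rot: [-2.121, -2.314, 0.004]
wrist_force: [-0.3, 0.2, -0.2]
opening: 1.0
```

Run:
```python
from h import *
show();p=state()["position"][:2];print((np.array([614.75,211.2])+26*u5-21*u5-p)@u5,(np.array([614.75,211.2])-p)@v5)
```

```text
t 52.62 p [598.2 209.7  51.9] xyaw 95.0 xlift 0.0 zdown [-0.003 -0.    -1.   ] F [-0.3  0.2 -0.2] op 1.0 j [ 0.32  0.66  1.69  0.    0.79 -1.34]
21.646039754001606 0.06474998870305723
```

>>> move_arm --pt "0 0.006 0 0 0 0" --pt "0 0.006 0 0 0 0" --pt "0 0.004 0 0 0 0" --pt "0 0.003 0 0 0 0" --pt "0 0.003 0 0 0 0"

```text
time: 53.25
position: [618.8, 211.3, 51.3]
tool_rot: [-2.119, -2.312, 0.011]
wrist_force: [-12.2, 0.1, 9.0]
opening: 0.4
```

>>> move_arm --pt "0 0.003 0 0 0 0" --pt "0 0.003 0 0 0 0"

```text
time: 53.5
position: [618.4, 211.1, 50.8]
tool_rot: [-2.114, -2.306, 0.028]
wrist_force: [-13.1, -0.5, 8.7]
opening: 0.6
```

>>> move_arm --pt "0 0.003 0 0 0 0" --pt "0 0.003 0 0 0 0"

```text
time: 53.75
position: [618.1, 211.0, 50.3]
tool_rot: [-2.108, -2.3, 0.045]
wrist_force: [-11.9, -0.5, 9.4]
opening: 0.3
```

The tray is at its stop, with about 12 N of push-back. I'll back off and look at the button.

>>> move_arm --pt "0 -0.015 0 -1.5 0 0" --pt "0 -0.015 -0.02 -1.5 0 0" --pt "0 -0.005 -0.04 -0.5 0 0" --pt "0 0 -0.04 0 0 0" --pt "-0.025 0.02 -0.03 0 0 0" --pt "-0.03 0.03 0 0 0 0" --pt "-0.03 0.035 0 0 0 0" --pt "-0.015 0.025 0 0 0 0" --pt "0 0 0 0 0 0" --pt "0 0 0 0 0 0"

```text
time: 55.0
position: [703.9, 116.7, 190.7]
tool_rot: [2.102, 2.298, 0.038]
wrist_force: [-0.9, -0.3, -0.5]
opening: 0.5
```

Run:
```python
from h import *
show();m=camera_model("wrist");im=read_camera("wrist");np.save("w17.npy",im);cv2.imwrite("pics/w17.png",im[:,:,::-1])
print("exp",proj(m,(710,104.4,114)))
hsv=cv2.cvtColor(im,cv2.COLOR_RGB2HSV)
k=im.max(2)<60;k[250:]=0
for c,s,_ in blobs(k,200):print("dark",c.round(1),s,ray(m,*c,96).round(1))
import json;np.save("w17m.npy",m,allow_pickle=True)
```

```text
t 55.0 p [703.9 116.7 190.7] xyaw 95.1 xlift -0.2 zdown [ 0.036 -0.    -0.999] F [-0.9 -0.3 -0.5] op 0.5 j [ 0.15  0.57  1.47 -0.01  1.07 -1.51]
exp [239.32032634 204.94986283]
dark [369.2 111.9] [359 101  32  29 463] [637.1 191.6  96. ]
dark [246.5 202.7] [ 212  167   70   83 3169] [713.8 109.4  96. ]
```

View pics/w17.png

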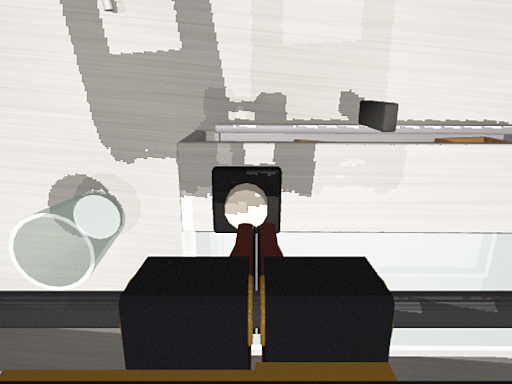

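The button's white top is centred at about (246,205), about 42 px across, inside the black collar at (212–281, 167–233). The tray rim sits close against the cabinet front.

Run:
```python
from h import *
im=np.load("w17.npy");m=np.load("w17m.npy",allow_pickle=True).item()
k=np.zeros(im.shape[:2],bool);k[170:226,218:276]=(im.max(2)>90)[170:226,218:276]
c,s,mk=max(blobs(k,50),key=lambda b:b[1][4]);cnt=max(cv2.findContours(mk.astype(np.uint8),0,1)[0],key=len)
(cx,cy),r=cv2.minEnclosingCircle(cnt);print(cx,cy,r,c,s,ray(m,cx,cy,114))
b=ray(m,cx,cy,114);plan([((b[0],b[1],150),95,0,30),((b[0],b[1],120),95,0,15)])
```

```text
245.8277587890625 206.2200927734375 23.321577072143555 [245.94098361 205.24327869] [ 224  183   44   43 1525] [710.53520323 109.17488884 114.        ]
((np.float64(710.5352032257122), np.float64(109.17488884281236), 150), 95, 0)
   [-0.0041, 0.0023, 0.0205, 1.0, 0.1, 0.1]
   [-0.0041, 0.0026, 0.0204, 1.0, 0.1, 0.1]
((np.float64(710.5352032257122), np.float64(109.17488884281236), 120), 95, 0)
   [0.0, 0.0, 0.015, 0.0, 0.0, 0.0]
   [0.0, 0.0, 0.015, 0.0, 0.0, 0.0]
```

>>> move_arm --pt "-0.004 0.002 0.02 1 0 0" --pt "-0.004 0.002 0.02 1 0 0" --pt "0 0 0.012 0 0 0" --pt "0 0 0.006 0 0 0" --pt "0 0 0 0 0 0" --pt "0 0 0 0 0 0"

```text
time: 55.8
position: [707.3, 110.4, 127.1]
tool_rot: [-2.117, -2.321, 0.009]
wrist_force: [0.7, 0.3, -0.3]
opening: 0.5
```

Run:
```python
from h import *
show();plan([((710.5,109.2,118),95,0,15)])
```

```text
t 55.8 p [707.3 110.4 127.1] xyaw 95.3 xlift -0.2 zdown [-0.005 -0.004 -1.   ] F [ 0.7  0.3 -0.3] op 0.5 j [ 0.14  0.66  1.46 -0.    1.02 -1.52]
((710.5, 109.2, 118), 95, 0)
   [-0.0014, 0.0031, 0.009, -0.3, 0.2, 0.3]
```

>>> move_arm --pt "-0.001 0.003 0.006 0 0 0" --pt "0 0 0.004 0 0 0" --pt "0 0 0 0 0 0"

```text
time: 56.18
position: [711.2, 109.6, 117.7]
tool_rot: [2.117, 2.321, -0.007]
wrist_force: [0.5, 0.3, 0.1]
opening: 0.8
```

>>> move_arm --pt "0 0 0.002 0 0 0" --pt "0 0 0.002 0 0 0"

```text
time: 56.42
position: [711.4, 109.6, 113.8]
tool_rot: [2.116, 2.32, -0.006]
wrist_force: [0.3, -0.1, 0.0]
opening: 0.4
```

>>> move_arm --pt "0 0 0.002 0 0 0"

```text
time: 56.55
position: [711.4, 109.6, 111.9]
tool_rot: [2.116, 2.32, -0.006]
wrist_force: [0.3, 0.2, 1.5]
opening: 0.5
```

>>> move_arm --pt "0 0 0.002 0 0 0" --pt "0 0 0.0015 0 0 0"

```text
time: 56.8
position: [711.5, 109.7, 108.7]
tool_rot: [2.116, 2.32, -0.006]
wrist_force: [-1.2, -0.2, 2.6]
opening: 0.7
```

>>> move_arm --pt "0 0 0.0015 0 0 0"

```text
time: 56.92
position: [711.6, 109.6, 107.9]
tool_rot: [2.116, 2.32, -0.006]
wrist_force: [-3.9, 0.1, 9.5]
opening: 0.2
```

>>> move_arm --pt "0 0 0.0004 0 0 0"

```text
time: 57.05
position: [711.5, 109.7, 108.3]
tool_rot: [2.116, 2.32, -0.006]
wrist_force: [-2.2, -0.8, 5.0]
opening: 0.5
```

>>> move_arm --pt "0 0 0.0006 0 0 0" --pt "0 0 0.0006 0 0 0"

```text
time: 57.3
position: [711.5, 109.7, 108.3]
tool_rot: [2.116, 2.32, -0.005]
wrist_force: [-2.7, -0.2, 4.7]
opening: 0.7
```

>>> move_arm --pt "0 0 0.0006 0 0 0" --pt "0 0 0.0006 0 0 0" --pt "0 0 0.0006 0 0 0"

```text
time: 57.68
position: [711.5, 109.6, 108.3]
tool_rot: [2.116, 2.32, -0.005]
wrist_force: [-2.2, -0.1, 6.5]
opening: 0.8
```

>>> move_arm --pt "0 0 0.0006 0 0 0" --pt "0 0 0.0006 0 0 0" --pt "0 0 0.0006 0 0 0"

```text
time: 58.05
position: [711.5, 109.6, 108.3]
tool_rot: [2.116, 2.32, -0.005]
wrist_force: [-3.0, -0.8, 5.6]
opening: 0.4
```

>>> move_arm --pt "0 0 0.0006 0 0 0" --pt "0 0 0.0006 0 0 0" --pt "0 0 0.0006 0 0 0"

```text
time: 58.42
position: [711.5, 109.7, 108.3]
tool_rot: [2.116, 2.32, -0.004]
wrist_force: [-2.1, -1.3, 5.4]
opening: 0.2
```

Held at the halfway stop with 5–6 N for about 1.4 s. Now I'll press fully down.

>>> move_arm --pt "0 0 0.003 0 0 0" --pt "0 0 0.003 0 0 0" --pt "0 0 0.003 0 0 0"

```text
time: 58.8
position: [711.6, 109.7, 103.2]
tool_rot: [2.115, 2.32, -0.004]
wrist_force: [-6.1, -1.2, 12.1]
opening: 0.3
```

>>> move_arm --pt "0 0 0.0025 0 0 0" --pt "0 0 0.0025 0 0 0"

```text
time: 59.05
position: [711.6, 109.7, 101.7]
tool_rot: [2.115, 2.319, -0.003]
wrist_force: [-8.0, -0.5, 18.1]
opening: 0.5
```

>>> move_arm --pt "0 0 0.0022 0 0 0" --pt "0 0 0.0022 0 0 0" --pt "0 0 0.0022 0 0 0" --pt "0 0 0.0022 0 0 0" --pt "0 0 0.0022 0 0 0"

```text
time: 59.68
position: [711.6, 109.7, 101.8]
tool_rot: [2.115, 2.319, -0.002]
wrist_force: [-6.9, -0.5, 15.4]
opening: 0.4
```

>>> move_arm --pt "0 0 -0.01 0 0 0" --pt "0 0 -0.02 0 0 0" --pt "0 0 -0.03 0 0 0" --pt "0 0 -0.03 0 0 0" --pt "0 0 -0.03 0 0 0" --pt "0 -0.03 -0.02 0 0 0" --pt "0 -0.05 0 0 0 0" --pt "0 -0.05 0 0 0 0" --pt "0 -0.05 0 0 0 0" --pt "0 0 0 0 0 0"

```text
time: 60.92
position: [528.6, 93.3, 251.2]
tool_rot: [2.112, 2.315, 0.007]
wrist_force: [-0.2, 0.8, 0.8]
opening: 0.4
```

>>> move_arm --pt "0.05 -0.03 0 0 0 0" --pt "0.05 -0.03 0 0 0 0" --pt "0.05 -0.02 0 0 0 0" --pt "0.05 0 0 0 0 0" --pt "0.05 0 0 0 0 0" --pt "0 0 0 0 0 0" --pt "0 0 0 0 0 0"

```text
time: 61.8
position: [432.7, 345.8, 255.3]
tool_rot: [2.111, 2.308, 0.028]
wrist_force: [-0.9, -0.3, -0.4]
opening: 0.3
```

Run:
```python
from h import *
show();rings("t7.npy");a=np.load("t7.npy");s=read_camera("scene");np.save("s7.npy",s)
t0=np.load("top0.npy")
x=cv2.resize(a[100:260,100:400,::-1],(780,300),interpolation=2) if 0 else cv2.resize(a[100:260,130:400,::-1],(506,300),interpolation=2)
y=cv2.resize(s[160:320,150:420,::-1],(506,300),interpolation=2)
cv2.imwrite("pics/fin.png",np.vstack([x,y]))
```

```text
t 61.8 p [432.7 345.8 255.3] xyaw 95.1 xlift 0.1 zdown [ 0.022  0.004 -1.   ] F [-0.9 -0.3 -0.4] op 0.3 j [ 0.66  0.27  1.77 -0.01  1.08 -1.  ]
ring [ 733. -280.] 125 rect [50. 37.] 90 tray 108.0 -499.0
```

View pics/fin.png

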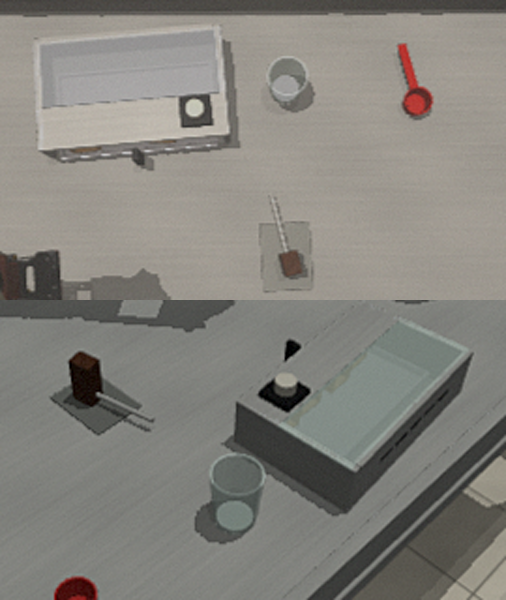

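The final view shows the tray shut, the rod upright on its plate, and the cup and scoop unmoved. I'll make one numeric check of the tray travel and the cap, then hand in.

Run:
```python
from h import *
mt=camera_model("top");a=np.load("t7.npy").max(2).astype(int);b=np.load("t1.npy").max(2).astype(int)
for u in(225,235,240):
    e=lambda g,lo,hi:lo+np.diff(g[lo:hi,u]).argmin()+.5
    print(u,(ray(mt,u,e(a,172,186),26)-ray(mt,u,e(b,205,215),26))[:2].round(1),[int(v) for v in a[172:186,u]])
t0=np.load("top0.npy").astype(int);d=abs(np.load("t7.npy").astype(int)-t0).max(2)
for n,(u,v) in dict(cap=(125,244),cup=(283,142),scoop=(351,145)).items():print(n,"mean change",d[v-14:v+14,u-14:u+14].mean().round(1))
```

```text
225 [125.1   1.3] [193, 189, 121, 125, 127, 120, 133, 127, 98, 128, 156, 160, 156, 157]
235 [128.5   0.9] [191, 121, 122, 133, 121, 128, 141, 106, 95, 154, 161, 156, 155, 156]
240 [111.4   0.5] [133, 109, 127, 129, 124, 180, 114, 93, 99, 152, 158, 155, 159, 153]
cap mean change 71.6
cup mean change 7.8
scoop mean change 7.9
```

```bash
python3 -c "
from h import *
show();print(hand_in())"
```

```text
t 61.9 p [432.7 345.  255.3] xyaw 95.0 xlift 0.1 zdown [ 0.022  0.004 -1.   ] F [-0.6  0.6 -0.1] op 0.6 j [ 0.66  0.27  1.77 -0.01  1.08 -1.  ]
the job is handed in; nothing more can be done
None
```

The job is done and handed in at about 62 s. All four rings are in the tray and it is shut. The dryer button was pressed in both stages, and the rod is back upright on its plate.

- **Tray and rings:** I pulled the tray to its stop. My first pull missed the tab because the jaw had not finished closing, and on the second the fingers slipped off at the stop. I carried each ring over with the rod through its bore. Ring D had been knocked aside partway through, so I found it again before picking it up. Before shutting, the top camera showed the four side by side at 99, 35, −42 and −104 mm from the tray's middle, none on another.
- **Shutting:** I pushed the tray until it pushed back with about 12 N. The clearest edge in the picture gave about 111 mm of travel. Two other columns read 125 and 128 mm, which I put down to picking the wrong edge, so they do not agree.
- **Button:** I held it at the halfway stop for about 1.4 s at 5–6 N, with a brief 9.5 N on reaching the stop. I then pressed it fully down with 15–18 N for over 0.6 s and let go.
- **Bystanders:** The last pictures show the cup and scoop unmoved. The cap could not be checked at the end, because its picture patch had changed a lot and I think the arm or its shadow covered it. The gripper stayed well above it throughout.

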